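# Lay out the tea tray and the egg board

## Robot

A 7-joint arm with a two-finger parallel gripper is mounted at the origin on the work surface. World frame = base frame: x ahead of the robot, y to its left, z up, the work surface at z = 0. Lengths are in m, angles in rad, forces in N, time in s.
With the tool pointing down it reaches from about 0.4 to 0.85 m from the base axis. Payload 10.4 kg.
Tool frame: the origin (TCP) lies at the very end of the fingers, on their centre line; the grasp point (between the pads) lies 19 mm behind it; z points along the fingers, y is the direction in which the jaws open and shut (so a half turn about z gives the same grasp; the last joint's range is limited). The gripper opens to 85 mm and grips with 20 to 120 N. Pads are 22 mm wide; open, the fingers measure 114 mm over their backs; the gripper's body (76 mm by 85 mm) begins 54 mm behind the grasp point. The pads swing forward as they close: fully open they stand 13 mm farther back than shut.
Start: joints at [-1.366, 0.332, -0.065, 1.46, 0.022, 1.35, -0.088], TCP at [0.141, 0.609, 0.231] pointing down, gripper open.
Joint ranges: [-2.6, 2.6], [-0.5, 2.12], [-1.47, 1.34], [0.16, 2.42], [-1.27, 4.41], [0.06, 2.06], [-2.6, 2.6]. Speed limits (rad/s): [2.22, 2.22, 2.79, 2.79, 3.14, 3.14, 3.14].

## Interface

Orientations are given as a unit quaternion [x, y, z, w].
In Python, from workcell import manip gives the robot as it stands.
- The arm moves only by the tool arm_command, never from a script. Its arguments are lists of equal length, an entry for each row: "slide": the shift along the tool's x, y, z in mm, a list of three; "turn": the turn about the tool's z in degrees; "grip": the closure, from 0 (fully open) to 1 (shut). In form: {"slide": [[tx, ty, tz], ...], "turn": [turn, ...], "grip": [grip, ...]}. A call has 1 to 10 rows; each row shifts and turns the commanded pose from where the row before left it, along the tool's axes as they then stand; what a row does not reach is not made up. A row lasts 1/12 s, in which the tool goes at most 41.7 mm and 7.16 degrees, less where a joint would pass 70% of its speed; a pose out of reach is approached as far as the arm can. A call with a gripper value outside its range is refused whole. The fingers move at their own pace and stop on an object; "newtons" is the grip in N (left out, the last holds). Time passes only in rows, so rows that do not move let the fingers close. It gives the time, the measured TCP pose, the force and the opening at its end, in the units of the state.
- manip.get_obs(): the state, without advancing time (a new reading comes with each control period).
- manip.camera(name): name is "scene" or "top"; returns the picture (420x560x3 uint8, blue, green, red); there is no depth.
- manip.camera_info(name): a dict with "fx", "fy", "cx", "cy" (pixels), "rvec" (rotation vector, rad) and "tvec" (3), from world to camera coordinates, as OpenCV has them. Camera axes: x right, y down, z forward; pixel columns grow to the right and rows downward; lengths in m; the calibration is good to about 2 mm. A picture is of the moment at which its call begins. camera_info takes no time and is no camera call.
- manip.hand_in(): hands the job in, once; it reports no verdict.
Trained networks look in the newest picture that a camera, given by its name, has taken for a name from the list of things; names that differ only in an ending like _2 or _b are one class to them, and where a whole thing is asked for, a point or a joint stands for the part that bears it (a point fixed in the world has none). Each returns a list of dicts, best first, with "score" (0 to 1); they miss things now and then, are a little off and sometimes report something else, mostly with a low value. They report only what shows in the picture. A call takes as long as a camera call. They do not tell look-alikes from the thing itself.
- manip.cut_out(target, camera): "pixels" (420x560 bool, what is visible of it).
- manip.tip_of(target, camera): "xyz" ([x, y, z] in m, in the coordinates of the camera as it stood for that picture, good to about 4 mm: a listed point, or the origin of a listed thing).
The state is a dict: "clock": time; "joint_pos": joint angles; "joint_velocities": joint speeds; "tau": joint torques, N m; "position": TCP position; "ee_rot": TCP orientation; "ft_force": force on the tool from outside, world axes, zero at the start; "torque": the same for the moment, N m; "grip_width": opening from 0.0 (shut) to 1.0 (fully open).
Only numpy, scipy, OpenCV 4.12 (cv2) and the standard library are available. Lean on these libraries where they do the work, as an engineer would, in place of code of your own. Each camera call takes 0.05 s, during which the arm holds its last target.

## Task

Make up two breakfast sets from the things on the kitchen worktop. On the round steel tray lay the cork coaster inside the circle with the white cup standing centred on the coaster, and stand the square tea tin inside the square outline; on the wooden paddle board stand the egg cup inside the smaller circle and the pepper mill inside the larger one. Everything ends upright and let go, and the pink bowl, the glass jar and the dark mug stay where they are.

Things in the scene. Friction and masses are not known exactly. Their poses are not given: they have to be found in the camera images.
- tray: Round steel serving tray, fixed, 230 mm across. Its flat top surface is 6 mm above the worktop; a rim stands to 12 mm. Origin: centre of the underside, z up. Two outlines are engraved in it: a circle 88 mm across centred at x = +52 mm, y = 0 of the tray's frame (for the coaster with the cup), and a square 76 mm by 76 mm, sides along the tray's x and y, centred at x = -55 mm, y = 0 (for the tin).
- board: Light wooden paddle board, fixed, 210 mm (x) by 125 mm (y), top surface 15 mm above the worktop, no rim, with a rounded handle that sticks out 74 mm at its +x end. Origin: centre of the underside of the rectangle (handle not counted), z up. Two circles are engraved in it: the smaller, 64 mm across (for the egg cup), at x = +55 mm, y = 0, next to the handle; the larger, 84 mm across (for the pepper mill), at x = -50 mm, y = 0.
- coaster_center (a point): Centre of the loose round cork coaster, a disc 64 mm across and 14 mm thick, lying flat; this point is half-way up. z points up.
- cup_center (a point): Centre of the loose white ceramic cup, a straight open beaker without handle, 54 mm across, 62 mm high; this point is on its axis, half-way up (31 mm). z points up.
- tin_center (a point): Centre of the loose square metal tea tin, 52 mm by 52 mm, 70 mm high, shut with a flat round dark lid in its top; this point is half-way up (35 mm). x and y are square to its sides, z points up.
- eggcup_center (a point): Centre of the loose white egg cup with a brown egg fixed in it, 70 mm high in all; foot 42 mm across, narrow stem below, bowl 48 mm across between 28 and 46 mm up; this point is on its axis, half-way up (35 mm), at the bowl. z points up.
- mill_center (a point): Centre of the loose dark wooden pepper mill, turned, 74 mm high; foot 56 mm across, waist 38 mm across between 30 and 44 mm up, head 44 mm across above it with a small steel knob; this point is on its axis, half-way up (37 mm), at the waist. z points up.
- bowl: Bystander: loose pink bowl, 124 mm across, 55 mm high. Origin: centre of the underside.
- jar: Bystander: loose closed glass jar with a blue lid, 72 mm across, 105 mm high. Origin: centre of the underside.
- mug: Bystander: loose dark steel mug with a handle at its +y side, 76 mm across without it, 75 mm high. Origin: centre of the underside.
There are look-alikes about, which are no part of the job. Several things have the shape of the tray; the one meant has the colours described above.

How it is judged:
At the end, for the whole second after the job is handed in: Coaster and tin on the tray within 13 mm (each tray axis) of their outlines' centres; cup on coaster, axes within 12 mm; egg cup within 12 mm and mill within 15 mm (each board axis) of their circles' centres; heights within 6 mm, upright within 0.15 rad, at rest, released (x of coaster_center in the frame of tray between 0.039 and 0.065 m and y of coaster_center in the frame of tray between -0.013 and 0.013 m and z of coaster_center in the frame of tray between 0.007 and 0.019 m and angle between each of coaster_center, tin_center, eggcup_center, mill_center, cup_center's own z axis and vertical below 0.15 rad and linear speed of each of coaster, tin, eggcup, mill, cup below 0.02 m/s and x of tin_center in the frame of tray between -0.068 and -0.042 m and y of tin_center in the frame of tray between -0.013 and 0.013 m and z of tin_center in the frame of tray between 0.035 and 0.047 m and x of eggcup_center in the frame of board between 0.043 and 0.067 m and y of eggcup_center in the frame of board between -0.012 and 0.012 m and z of eggcup_center in the frame of board between 0.044 and 0.056 m and x of mill_center in the frame of board between -0.065 and -0.035 m and y of mill_center in the frame of board between -0.015 and 0.015 m and z of mill_center in the frame of board between 0.046 and 0.058 m and horizontal distance between cup_center and coaster_center below 0.012 m and height (world z) of cup_center between 0.045 and 0.057 m); the robot touches nothing.
It fails at once if the pink bowl is pushed more than 20 mm away or tipped (distance of bowl from where it was at the start of the episode above 0.02 m or angle between bowl's own z axis and vertical above 0.3 rad).
It fails at once if the glass jar is pushed more than 20 mm away or tipped (distance of jar from where it was at the start of the episode above 0.02 m or angle between jar's own z axis and vertical above 0.3 rad).
It fails at once if the dark mug is pushed more than 20 mm away or tipped (distance of mug from where it was at the start of the episode above 0.02 m or angle between mug's own z axis and vertical above 0.3 rad).
It also fails if it takes over 120 s, if anything falls off the work surface, if the arm or the gripper's body presses on something with over 40 N, if the wrist force passes 120 N, or if a joint passes its speed limit or range.

## Working session

There is one attempt and no reset: what is moved stays moved. The work goes in short steps, Python scripts to look and compute and a tool call to move; the robot and the scene stay as the last step left them, time stands still between calls to the robot, and variables do not carry over. Pictures are saved under pics/ and viewed, and the job is handed in when it is done.

Besides the shell and the picture viewer there is one more tool, called after "Call:" as name(argument=value, ...) on one line, values as JSON. arm_command: Moves the arm, as the interface text tells. Its arguments: {"type":"object","properties":{"slide":{"type":"array","items":{"type":"array","items":{"type":"number"}}},"turn":{"type":"array","items":{"type":"number"}},"grip":{"type":"array","items":{"type":"number"}},"newtons":{"type":"number"}},"required":["slide","turn","grip"]}

```bash
ls; mkdir -p pics; python3 - <<'E'
from workcell import manip
import cv2
for c in ("scene","top"):
    im=manip.camera(c); cv2.imwrite(f"pics/{c}0.png",im)
    print(c,manip.camera_info(c))
print(manip.get_obs())
E
```

```text
pics
scene {'fx': 463.3685771286833, 'fy': 463.3685771286833, 'cx': 281.82541750709674, 'cy': 219.28108914553962, 'rvec': array([ 2.4181817 ,  0.84788219, -0.27172663]), 'tvec': array([-0.41976508, -0.1871001 ,  1.40879908])}
top {'fx': 526.2916505033522, 'fy': 526.2916505033522, 'cx': 283.56563019651264, 'cy': 203.5731007708006, 'rvec': array([ 2.15705526, -2.16075918,  0.10529492]), 'tvec': array([0.07574317, 0.4892483 , 1.29945757])}
{'clock': 0.1, 'joint_pos': array([-1.36558995,  0.33280054, -0.06467231,  1.46085938,  0.02161242,
        1.34990078, -0.08848471]), 'joint_velocities': array([ 0.00027673, -0.00199808, -0.00141249, -0.00232599,  0.00022954,
        0.00092236, -0.00014514]), 'tau': array([ 2.85946924e-03, -6.26743627e+01,  5.00712229e-02, -3.92427707e+01,
        1.63232553e-02,  7.00553399e-03,  5.66095821e-05]), 'position': array([0.14109803, 0.60851944, 0.23059953]), 'ee_rot': array([ 1.13651512e-01,  9.93520472e-01, -6.35396866e-04, -3.29415493e-05]), 'ft_force': array([ 1.34227612, -0.53978003, -0.77616725]), 'torque': array([ 0.00031558, -0.02148932,  0.00967228]), 'grip_width': 0.9990082493733105}
```

View pics/scene0.png

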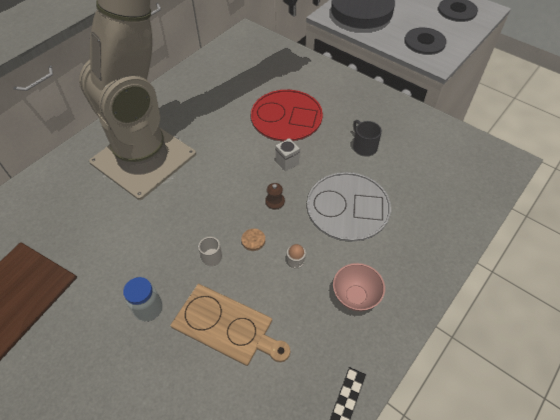

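View pics/top0.png

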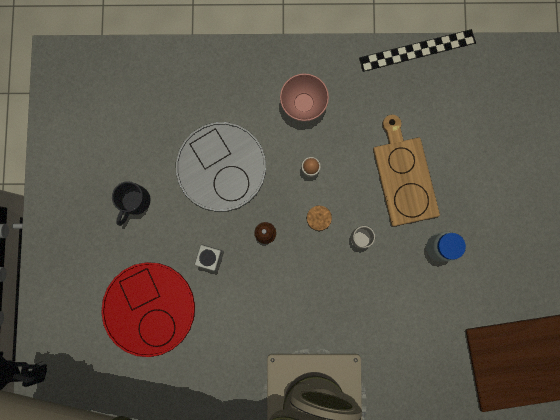

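```bash
cat > h.py <<'E'
from workcell import manip
import cv2, numpy as np
names=["tray","board","coaster_center","cup_center","tin_center","eggcup_center","mill_center","bowl","jar","mug"]
CI={c:manip.camera_info(c) for c in("scene","top")}
def RT(c):
    i=CI[c]; return cv2.Rodrigues(i["rvec"])[0],np.array(i["tvec"]).reshape(3)
def K(c):
    i=CI[c]; return np.array([[i["fx"],0,i["cx"]],[0,i["fy"],i["cy"]],[0,0,1]])
def w(c,p):
    R,t=RT(c); return R.T@(np.array(p)-t)
def proj(c,P):
    i=CI[c]; return cv2.projectPoints(np.array(P,float).reshape(-1,3),i["rvec"],i["tvec"],K(c),None)[0].reshape(-1,2)
def ray(c,uv,z):
    R,t=RT(c); d=R.T@np.linalg.inv(K(c))@np.array([uv[0],uv[1],1.]); o=-R.T@t
    return o+d*(z-o[2])/d[2]
def tri(us,ut):
    P=[K(c)@np.c_[RT(c)[0],RT(c)[1]] for c in("scene","top")]
    X=cv2.triangulatePoints(P[0],P[1],np.array(us,float).reshape(2,1),np.array(ut,float).reshape(2,1)); return (X[:3]/X[3]).ravel()
E
python3 - <<'E'
from h import *
for n in names:
    for c in("scene","top"):
        for d in manip.tip_of(n,c)[:4]:
            p=w(c,d["xyz"]); print(n,c,round(d["score"],2),np.round(p,3),np.round(proj(c,p)[0]))
print(manip.get_obs()["clock"])
E
```

```text
tray scene 0.96 [0.225 0.412 0.001] [286. 115.]
tray scene 0.62 [0.593 0.233 0.002] [349. 207.]
tray top 0.8 [ 0.59   0.236 -0.001] [222. 167.]
tray top 0.73 [0.228 0.417 0.001] [148. 308.]
board scene 0.65 [ 0.551 -0.237  0.005] [224. 323.]
board top 0.71 [ 0.548 -0.235 -0.   ] [404. 182.]
coaster_center scene 0.73 [ 0.458 -0.018  0.008] [254. 240.]
coaster_center scene 0.43 [ 0.756  0.018 -0.003] [355. 296.]
coaster_center top 0.88 [ 0.458 -0.015  0.007] [319. 217.]
cup_center scene 0.58 [ 0.402 -0.124  0.03 ] [210. 251.]
cup_center scene 0.18 [0.42  0.12  0.033] [276. 195.]
cup_center top 0.65 [ 0.403 -0.123  0.028] [363. 238.]
cup_center top 0.44 [ 0.589  0.235 -0.001] [222. 167.]
tin_center scene 0.57 [0.356 0.259 0.034] [289. 155.]
tin_center top 0.63 [0.353 0.259 0.033] [210. 258.]
eggcup_center scene 0.77 [0.583 0.002 0.035] [296. 255.]
eggcup_center top 0.5 [0.581 0.006 0.034] [311. 167.]
mill_center scene 0.56 [0.417 0.117 0.035] [274. 195.]
mill_center scene 0.35 [0.59  0.234 0.005] [349. 206.]
mill_center top 0.59 [0.417 0.126 0.038] [263. 232.]
bowl scene 0.75 [ 0.757  0.02  -0.002] [356. 296.]
bowl scene 0.51 [0.499 0.45  0.001] [364. 147.]
jar scene 0.79 [ 0.381 -0.324  0.003] [148. 308.]
jar top 0.73 [ 0.386 -0.321  0.005] [440. 245.]
mug scene 0.64 [ 0.504  0.449 -0.   ] [365. 148.]
mug top 0.63 [0.504 0.455 0.002] [136. 199.]
1.1
```

The steel tray is the grey one: scene pixel (349,206), top pixel (222,167). The red one at (287,115) is a look-alike. The board is at scene (222,323). The networks agree between the two views. Next I'll rectify both views to measure the outlines and refine the objects.

```bash
cat >> h.py <<'E'
def rect(c,im,x0,x1,y0,y1,z,s=2000):
    # output: row = x decreasing up? u=(y1-y)*s, v=(x1-x)*s
    R,t=RT(c); H=K(c)@np.c_[R[:,0],R[:,1],R[:,2]*z+t]
    A=np.array([[0,-1/s,x1],[-1/s,0,y1],[0,0,1]])
    return cv2.warpPerspective(im,H@A,(int((y1-y0)*s),int((x1-x0)*s)),flags=cv2.INTER_LINEAR|cv2.WARP_INVERSE_MAP)
E
python3 - <<'E'
from h import *
out=[]
for c in("scene","top"):
    im=cv2.imread(f"pics/{c}0.png")
    out.append(np.hstack([rect(c,im,.46,.72,.11,.37,.006,1500),rect(c,im,.42,.68,-.35,-.13,.015,1500)]))
    print(out[-1].shape)
o=np.vstack(out); cv2.imwrite("pics/rect.png",cv2.resize(o,None,fx=.75,fy=.75))
cv2.imwrite("pics/r_s.png",out[0]);cv2.imwrite("pics/r_t.png",out[1])
E
```

```text
Traceback (most recent call last):
ValueError: all the input array dimensions except for the concatenation axis must match exactly, but along dimension 0, the array at index 0 has size 389 and the array at index 1 has size 390
```

```bash
sed -i 's/(int((y1-y0)\*s),int((x1-x0)\*s))/(round((y1-y0)*s),round((x1-x0)*s))/' h.py
python3 - <<'E'
from h import *
out=[]
for c in("scene","top"):
    im=cv2.imread(f"pics/{c}0.png")
    out.append(np.hstack([rect(c,im,.46,.72,.11,.37,.006,1500),rect(c,im,.42,.68,-.35,-.13,.015,1500)]))
o=np.vstack(out); cv2.imwrite("pics/rect.png",cv2.resize(o,None,fx=.75,fy=.75)); print(o.shape)
E
```

```text
(780, 720, 3)
```

View pics/rect.png

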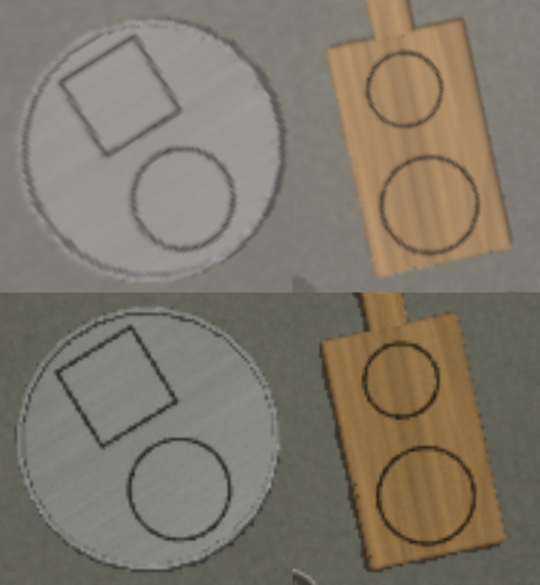

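Both views show the square upper-left and the circle lower-right on the tray. On the board the small circle is next to the handle. I'll fit them numerically.

```bash
python3 - <<'E'
from h import *
for c in("scene","top"):
    im=cv2.imread(f"pics/{c}0.png")
    for nm,(x0,x1,y0,y1,z) in dict(tray=(.46,.72,.11,.37,.006),board=(.42,.68,-.35,-.13,.015)).items():
        s=2000
        r=cv2.cvtColor(rect(c,im,x0,x1,y0,y1,z,s),cv2.COLOR_BGR2GRAY)
        b=cv2.adaptiveThreshold(cv2.GaussianBlur(r,(5,5),0),255,cv2.ADAPTIVE_THRESH_MEAN_C,cv2.THRESH_BINARY_INV,31,10)
        cs,h=cv2.findContours(b,cv2.RETR_CCOMP,cv2.CHAIN_APPROX_NONE)
        for k,q in enumerate(cs):
            a=cv2.contourArea(q)/s/s*1e6
            if 1500<a<9000:
                m=cv2.minAreaRect(q); u,v=m[0]
                M=cv2.moments(q); u,v=M['m10']/M['m00'],M['m01']/M['m00']
                print(c,nm,'hole' if h[0][k][3]>=0 else 'outer',"area mm2 %.0f"%a,"x %.4f y %.4f"%(x1-v/s,y1-u/s),"size",np.round(np.array(m[1])/s*1e3,1),"ang",round(m[2],1))
E
```

```text
scene tray outer area mm2 6846 x 0.5435 y 0.2076 size [94.  93.7] ang 45.0
scene tray hole area mm2 5643 x 0.5436 y 0.2076 size [84.7 85.3] ang 56.3
scene tray outer area mm2 6635 x 0.6348 y 0.2634 size [82.6 83.2] ang 58.5
scene tray hole area mm2 5373 x 0.6349 y 0.2635 size [74.7 75.1] ang 58.1
scene board outer area mm2 6258 x 0.4980 y -0.2514 size [89.5 89.9] ang 76.0
scene board hole area mm2 5183 x 0.4980 y -0.2515 size [81.5 81.5] ang 0.0
scene board outer area mm2 3748 x 0.6008 y -0.2293 size [69.3 68.8] ang 49.9
scene board hole area mm2 2954 x 0.6006 y -0.2293 size [61.5 61.5] ang 0.0
top tray outer area mm2 6844 x 0.5452 y 0.2107 size [93. 94.] ang 90.0
top tray hole area mm2 5708 x 0.5452 y 0.2107 size [85.  85.5] ang 0.0
top tray outer area mm2 6643 x 0.6364 y 0.2667 size [83.2 83.2] ang 58.4
top tray hole area mm2 5395 x 0.6364 y 0.2667 size [75.4 75.2] ang 58.9
top board outer area mm2 6269 x 0.4996 y -0.2485 size [89.5 89. ] ang 90.0
top board hole area mm2 5190 x 0.4996 y -0.2486 size [81.3 81.5] ang 83.2
top board outer area mm2 3776 x 0.6022 y -0.2263 size [69.7 69.7] ang 45.0
top board hole area mm2 2948 x 0.6022 y -0.2262 size [61.5 60.5] ang 0.0
```

Both views agree to within about 3 mm (a calibration offset), and the spacings are right at 107 and 105 mm. Next I'll triangulate heights and find the tin's yaw.

```bash
python3 - <<'E'
from h import *
ps={'tray_circ':((.5436,.2076,.006),(.5452,.2107,.006)),'tray_sq':((.6349,.2635,.006),(.6364,.2667,.006)),'mill_circ':((.498,-.2515,.015),(.4996,-.2486,.015)),'egg_circ':((.6007,-.2293,.015),(.6022,-.2263,.015))}
for n,(a,b) in ps.items(): print(n,np.round(tri(proj("scene",a)[0],proj("top",b)[0]),4))
sel={'coaster_center':(.458,-.016),'cup_center':(.402,-.123),'tin_center':(.355,.259),'eggcup_center':(.582,.004),'mill_center':(.417,.121)}
for n,xy in sel.items():
    u=[];W=[]
    for c in("scene","top"):
        ds=[d for d in manip.tip_of(n,c) if np.hypot(*(w(c,d["xyz"])[:2]-xy))<.03]
        p=w(c,ds[0]["xyz"]);W.append(p);u.append(proj(c,p)[0])
    print(n,"tri",np.round(tri(*u),4),"mean",np.round(np.mean(W,0),4))
for c in("scene","top"):
    im=cv2.imread(f"pics/{c}0.png")
    r=rect(c,im,.29,.42,.19,.32,.07,3000); cv2.imwrite(f"pics/tin_{c}.png",r)
a,b=cv2.imread("pics/tin_scene.png"),cv2.imread("pics/tin_top.png"); cv2.imwrite("pics/tin.png",np.hstack([a,b]))
print(np.degrees(np.arctan2(.0559,.0914)))
E
```

```text
tray_circ [0.5443 0.2098 0.0048]
tray_sq [0.6356 0.266  0.0046]
mill_circ [ 0.4988 -0.2499  0.0139]
egg_circ [ 0.6015 -0.2276  0.0136]
coaster_center tri [ 0.4574 -0.0156  0.005 ] mean [ 0.4578 -0.0162  0.0076]
cup_center tri [ 0.4027 -0.1231  0.0298] mean [ 0.4028 -0.1234  0.0292]
tin_center tri [0.354  0.2601 0.0315] mean [0.3548 0.2592 0.0335]
eggcup_center tri [0.5814 0.0051 0.0299] mean [0.5819 0.0039 0.0346]
mill_center tri [0.416 0.124 0.028] mean [0.4173 0.1212 0.0366]
31.449846408474258
```

View pics/tin.png

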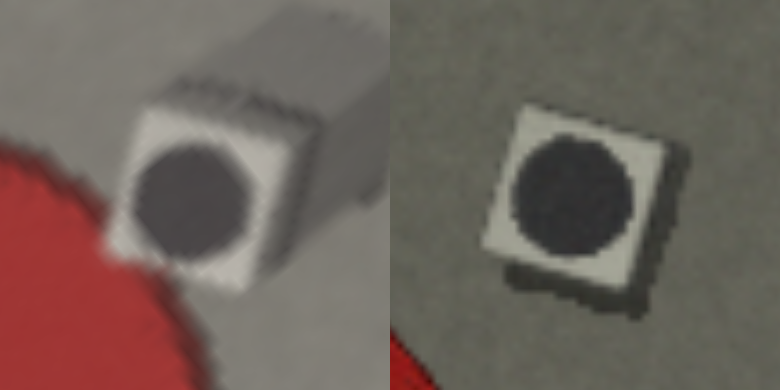

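Measured heights fit the text. The tin's top centre is about (0.3545, 0.2565) with a side azimuth of -15.9°. Now I'll turn so the jaws lie along the tray's y (azimuth -58.6°).

Call:
arm_command(slide=[[0,0,0],[0,0,0],[0,0,0],[0,0,0],[0,0,0],[0,0,0],[0,0,0],[0,0,0],[0,0,0],[0,0,0]], turn=[7,7,7,7,7,7,7,7,7,7], grip=[0,0,0,0,0,0,0,0,0,0], newtons=40)

```text
clock: 2.43
position: [0.1411, 0.6089, 0.2313]
ee_rot: [0.665, 0.747, 0.0, -0.0]
ft_force: [-0.0, -0.5, -0.0]
grip_width: 1.002
```

Call:
arm_command(slide=[[0,0,0],[0,0,0],[0,0,0],[0,0,0],[0,0,0],[0,0,0],[0,0,0],[0,0,0],[0,0,0],[0,0,0]], turn=[7,7,7,7,7,7,7,7,7,2.5], grip=[0,0,0,0,0,0,0,0,0,0])

```text
clock: 3.27
position: [0.141, 0.6089, 0.2313]
ee_rot: [0.964, 0.268, -0.0, -0.0]
ft_force: [-0.2, 0.2, -0.1]
grip_width: 0.998
```

```bash
cat >> h.py <<'E'
from scipy.spatial.transform import Rotation as Ro
def plan(tgt,jaw=None):
    """tgt world TCP xyz; prints tool-frame shift (mm) and turn needed for jaw azimuth (deg, mod 180)"""
    o=manip.get_obs(); R=Ro.from_quat(o["ee_rot"]).as_matrix(); d=R.T@(np.array(tgt)-o["position"])*1e3
    az=np.degrees(np.arctan2(R[1,1],R[0,1]))
    print("t %.2f"%o["clock"],"pos",np.round(o["position"],4),"jaw %.1f"%az,"tilt",np.round(R[:2,2],4),"q7 %.2f"%o["joint_pos"][6],"w %.3f"%o["grip_width"],"F",np.round(o["ft_force"],1))
    print("  shift",np.round(d,1), "" if jaw is None else "turn %.1f"%(-((jaw-az+90)%180-90)))
    return d
E
python3 -c "
from h import *
plan((.4575,-.0158,.15),-58.6)"
```

```text
t 3.27 pos [0.141  0.6089 0.2313] jaw -59.0 tilt [-0.      0.0001] q7 -2.38 w 0.998 F [-0.2  0.2 -0.1]
  shift [-51.  698.4  81.3] turn -0.4
```

Call:
arm_command(slide=[[-2.5,35,0],[-2.5,35,0],[-2.5,35,0],[-2.5,35,0],[-2.5,35,0],[-2.5,35,0],[-2.5,35,0],[-2.5,35,0],[-2.5,35,0],[-2.5,35,0]], turn=[0,0,0,0,0,0,0,0,0,-0.4], grip=[0,0,0,0,0,0,0,0,0,0])

```text
clock: 4.1
position: [0.3029, 0.2957, 0.2314]
ee_rot: [0.962, 0.274, 0.0, -0.0]
ft_force: [1.0, 0.6, 0.0]
grip_width: 1.0
```

Call:
arm_command(slide=[[-2.5,35,8],[-2.5,35,8],[-2.5,35,8],[-2.5,35,8],[-2.5,35,8],[-2.5,35,8],[-2.5,35,8],[-2.5,35,8],[-2.5,35,8],[-2.5,30,8]], turn=[0,0,0,0,0,0,0,0,0,0], grip=[0,0,0,0,0,0,0,0,0,0])

```text
clock: 4.93
position: [0.4642, -0.0113, 0.1516]
ee_rot: [0.962, 0.274, 0.001, -0.0]
ft_force: [0.3, 0.8, -0.2]
grip_width: 0.999
```

```bash
python3 -c "
from h import *
plan((.4575,-.0158,.0),-58.6)
a=manip.camera('scene');b=manip.camera('top')
cv2.imwrite('pics/s1.png',a);cv2.imwrite('pics/t1.png',b)
cv2.imwrite('pics/c1.png',np.hstack([cv2.resize(a[150:330,140:420],None,fx=1.4,fy=1.4),cv2.resize(b[100:280,180:460],None,fx=1.4,fy=1.4)]))"
```

```text
t 4.93 pos [ 0.4642 -0.0113  0.1516] jaw -58.2 tilt [0.0022 0.0013] q7 -1.06 w 0.999 F [ 0.3  0.8 -0.2]
  shift [ -8.4   0.3 151.6] turn 0.4
```

View pics/c1.png

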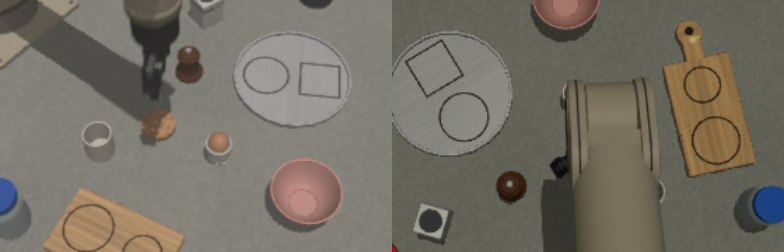

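The gripper hangs above the coaster, which is visible at crop (158,125) in the scene view. I'll correct x and descend.

Call:
arm_command(slide=[[-8.4,0,0],[0,0,30],[0,0,30],[0,0,30],[0,0,25],[0,0,15],[0,0,0]], turn=[0.4,0,0,0,0,0,0], grip=[0,0,0,0,0,0,0])

```text
clock: 5.62
position: [0.4539, -0.0132, 0.0188]
ee_rot: [0.963, 0.271, -0.002, 0.0]
ft_force: [-1.2, -0.6, -0.3]
grip_width: 1.005
```

```bash
python3 -c "
from h import *
plan((.4575,-.0158,.0),-58.6)
a=manip.camera('scene')
cv2.imwrite('pics/c2.png',cv2.resize(a[170:290,170:330],None,fx=4,fy=4,interpolation=cv2.INTER_CUBIC))"
```

```text
t 5.62 pos [ 0.4539 -0.0132  0.0188] jaw -58.5 tilt [-0.0047 -0.0015] q7 -0.77 w 1.005 F [-1.2 -0.6 -0.3]
  shift [ 1.8  4.1 18.8] turn 0.1
```

View pics/c2.png

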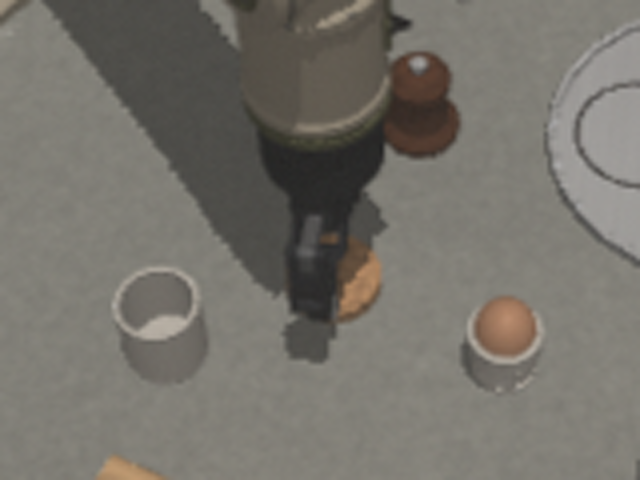

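The near finger stands in front of the coaster, clear of the cup and egg cup. I'll lower with a small correction and let it settle.

Call:
arm_command(slide=[[0,3,10],[0,0,9],[0,0,0],[0,0,0]], turn=[0,0,0,0], grip=[0,0,0,0])

```text
clock: 6.0
position: [0.4578, -0.0157, 0.0028]
ee_rot: [0.963, 0.271, 0.0, -0.0]
ft_force: [-0.0, -1.0, 0.8]
grip_width: 0.998
```

```bash
python3 -c "
from h import *
plan((.4575,-.0158,.0),-58.6)"
```

```text
t 6.00 pos [ 0.4578 -0.0157  0.0028] jaw -58.6 tilt [0.0002 0.0004] q7 -0.72 w 0.998 F [-0.  -1.   0.8]
  shift [-0.3 -0.1  2.8] turn 0.0
```

Call:
arm_command(slide=[[0,0,3],[0,0,0],[0,0,0],[0,0,0],[0,0,0],[0,0,0],[0,0,0],[0,0,0]], turn=[0,0,0,0,0,0,0,0], grip=[0,0.15,0.3,1,1,1,1,1], newtons=40)

```text
clock: 6.67
position: [0.4578, -0.0158, -0.0]
ee_rot: [0.963, 0.271, 0.0, -0.0]
ft_force: [-3.6, 0.6, 12.1]
grip_width: 0.728
```

```bash
python3 -c "
from h import *
plan((.4575,-.0158,.0),-58.6)
a=manip.camera('scene')
cv2.imwrite('pics/c3.png',cv2.resize(a[170:290,170:330],None,fx=4,fy=4,interpolation=cv2.INTER_CUBIC))"
```

```text
t 6.67 pos [ 0.4578 -0.0158 -0.    ] jaw -58.5 tilt [-0.0001  0.001 ] q7 -0.71 w 0.728 F [-3.6  0.6 12.1]
  shift [-0.3 -0.1 -0. ] turn 0.1
```

View pics/c3.png

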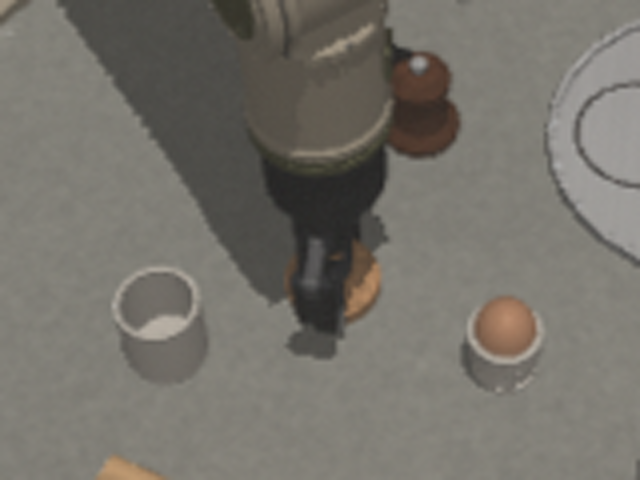

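Opening 0.73 (~62 mm) suggests the coaster is held. I'll lift to check.

Call:
arm_command(slide=[[0,0,0],[0,0,0],[0,0,-10],[0,0,-20],[0,0,-30],[0,0,-30],[0,0,-30],[0,0,0],[0,0,0]], turn=[0,0,0,0,0,0,0,0,0], grip=[1,1,1,1,1,1,1,1,1])

```text
clock: 7.47
position: [0.4586, -0.0151, 0.1205]
ee_rot: [0.962, 0.271, 0.002, -0.001]
ft_force: [0.3, 0.7, -0.5]
grip_width: 0.722
```

```bash
python3 -c "
from h import *
plan((.5443,.2096,.12),-58.6)
a=manip.camera('scene')
cv2.imwrite('pics/c4.png',cv2.resize(a[150:290,150:330],None,fx=4,fy=4,interpolation=cv2.INTER_CUBIC))"
```

```text
t 7.47 pos [ 0.4586 -0.0151  0.1205] jaw -58.5 tilt [0.0029 0.0037] q7 -0.99 w 0.722 F [ 0.3  0.7 -0.5]
  shift [ 190.4 -146.8    1.6] turn 0.1
```

View pics/c4.png

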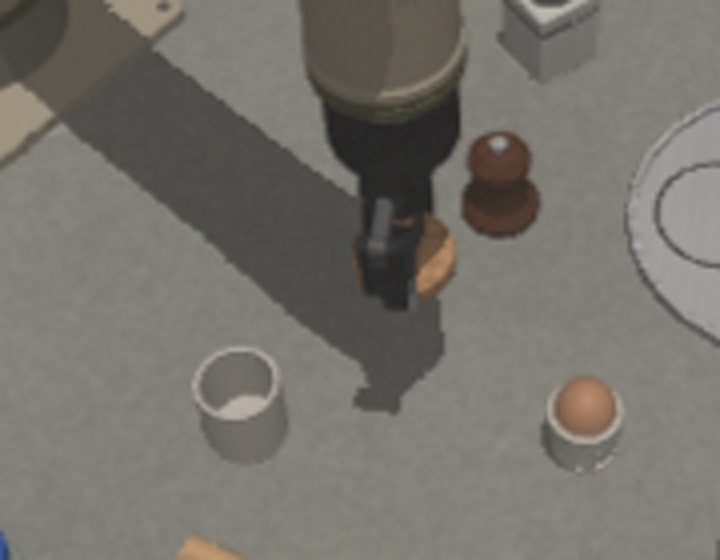

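The coaster is held and lifted. Now to the tray circle.

Call:
arm_command(slide=[[15,-12,0],[25,-20,0],[27,-21,0],[27,-21,0],[27,-21,0],[27,-21,0],[25,-18,0],[17,-13,0],[0,0,0],[0,0,0]], turn=[0,0,0,0,0,0,0,0,0,0], grip=[1,1,1,1,1,1,1,1,1,1])

```text
clock: 8.35
position: [0.5424, 0.2086, 0.1169]
ee_rot: [0.962, 0.272, -0.002, 0.001]
ft_force: [-0.1, -1.0, -0.7]
grip_width: 0.725
```

```bash
python3 -c "
from h import *
plan((.5443,.2096,.007),-58.6)
a=manip.camera('scene')
for d in manip.tip_of('coaster_center','scene'): print(d['score'],w('scene',d['xyz']))
b=manip.camera('top')
for d in manip.tip_of('coaster_center','top'): print(d['score'],w('top',d['xyz']))
cv2.imwrite('pics/c5.png',cv2.resize(a[120:260,250:430],None,fx=4,fy=4,interpolation=cv2.INTER_CUBIC))"
```

```text
t 8.35 pos [0.5424 0.2086 0.1169] jaw -58.5 tilt [-0.0025 -0.003 ] q7 -1.15 w 0.725 F [-0.1 -1.  -0.7]
  shift [  2.5   0.  109.9] turn 0.1
0.6 [0.54191123 0.2065209  0.12235663]
0.39 [0.54203553 0.20653394 0.12468552]
```

View pics/c5.png

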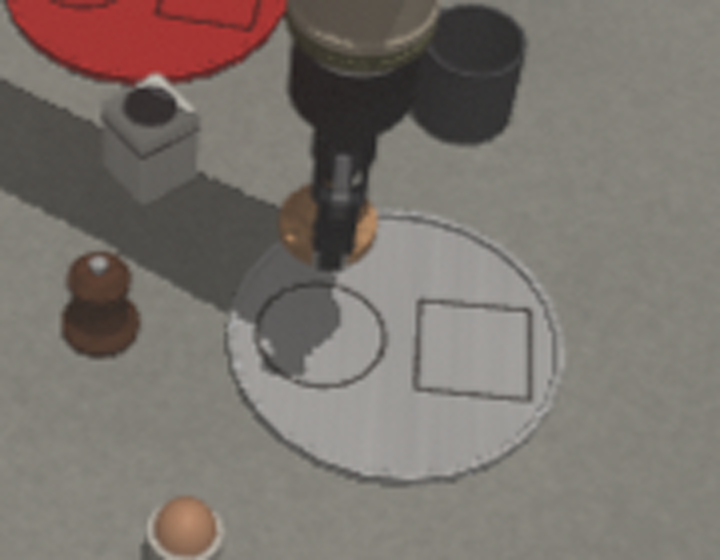

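The coaster is centred in the jaws and the network puts it where the tool is. Lowering.

Call:
arm_command(slide=[[0,0,15],[0,0,25],[0,0,25],[0,0,20],[0,0,10],[0,0,5],[0,0,2],[0,0,2],[0,0,0],[0,0,0]], turn=[0,0,0,0,0,0,0,0,0,0], grip=[1,1,1,1,1,1,1,1,1,1])

```text
clock: 9.38
position: [0.5436, 0.2088, 0.0162]
ee_rot: [0.963, 0.271, 0.001, -0.0]
ft_force: [0.4, 0.2, -0.6]
grip_width: 0.728
```

```bash
python3 -c "
from h import *
plan((.5443,.2096,.0065),-58.6)"
```

```text
t 9.38 pos [0.5436 0.2088 0.0162] jaw -58.5 tilt [0.0012 0.0009] q7 -1.06 w 0.728 F [ 0.4  0.2 -0.6]
  shift [ 1.  -0.3  9.7] turn 0.1
```

Call:
arm_command(slide=[[1,0,4],[0,0,3],[0,0,2],[0,0,0],[0,0,0],[0,0,0],[0,0,0]], turn=[0,0,0,0,0,0,0], grip=[1,1,1,1,1,1,1])

```text
clock: 9.97
position: [0.5439, 0.2091, 0.0062]
ee_rot: [0.963, 0.271, -0.0, 0.0]
ft_force: [-0.9, 0.6, 0.3]
grip_width: 0.727
```

Call:
arm_command(slide=[[0,0,0],[0,0,0],[0,0,0],[0,0,0],[0,0,-10],[0,0,-25],[0,0,-35],[0,0,-35],[0,0,-35],[0,0,0]], turn=[0,0,0,0,0,0,0,0,0,0], grip=[0.15,0,0,0,0,0,0,0,0,0])

```text
clock: 10.8
position: [0.5472, 0.2094, 0.1534]
ee_rot: [0.963, 0.27, 0.004, -0.001]
ft_force: [0.4, 0.5, -0.3]
grip_width: 1.0
```

```bash
python3 -c "
from h import *
plan((.4028,-.1232,.15),-58.6)
"
```

```text
t 10.80 pos [0.5472 0.2094 0.1534] jaw -58.6 tilt [0.0078 0.0047] q7 -1.17 w 1.000 F [ 0.4  0.5 -0.3]
  shift [-296.5  208.7    0.7] turn -0.0
```

Call:
arm_command(slide=[[-30,21,0],[-30,21,0],[-30,21,0],[-30,21,0],[-30,21,0],[-30,21,0],[-30,21,0],[-30,21,0],[-30,21,0],[-26,20,0]], turn=[0,0,0,0,0,0,0,0,0,0], grip=[0,0,0,0,0,0,0,0,0,0])

```text
clock: 11.63
position: [0.3992, -0.1255, 0.1462]
ee_rot: [0.963, 0.271, 0.001, -0.001]
ft_force: [0.4, -0.4, 0.1]
grip_width: 1.002
```

Call:
arm_command(slide=[[0,0,0],[0,0,0],[0,0,0]], turn=[0,0,0], grip=[0,0,0])

```text
clock: 11.88
position: [0.4006, -0.1233, 0.1464]
ee_rot: [0.963, 0.271, 0.0, -0.001]
ft_force: [-0.3, -0.2, -0.3]
grip_width: 0.998
```

```bash
python3 -c "
from h import *
plan((.4028,-.1232,.02),-58.6)
a=manip.camera('scene')
for n in('coaster_center','cup_center'):
  for d in manip.tip_of(n,'scene'): print(n,d['score'],w('scene',d['xyz']))
b=manip.camera('top')
for d in manip.tip_of('coaster_center','top'): print(d['score'],w('top',d['xyz']))
cv2.imwrite('pics/c6.png',np.hstack([cv2.resize(a[120:330,150:430],None,fx=1.4,fy=1.4),cv2.resize(b[100:310,150:430],None,fx=1.4,fy=1.4)]))"
```

```text
t 11.88 pos [ 0.4006 -0.1233  0.1464] jaw -58.6 tilt [0.0005 0.0013] q7 -1.10 w 0.998 F [-0.3 -0.2 -0.3]
  shift [  1.8   1.1 126.4] turn 0.0
coaster_center 0.79 [0.54130284 0.20711712 0.01374598]
cup_center 0.83 [ 0.39948007 -0.1238814   0.02844763]
0.69 [0.54362052 0.20951898 0.01472354]
```

View pics/c6.png

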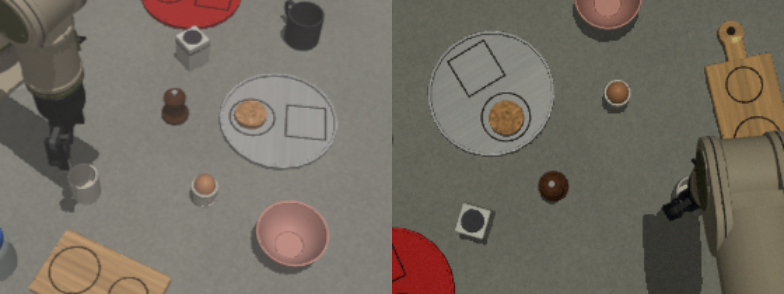

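The coaster sits in the circle (top crop (506,117)), measured at about (0.5425, 0.208, 0.014). The jaws are over the cup, so I'll descend.

Call:
arm_command(slide=[[2,1,15],[0,0,25],[0,0,25],[0,0,25],[0,0,20],[0,0,11],[0,0,4],[0,0,0],[0,0,0],[0,0,0]], turn=[0,0,0,0,0,0,0,0,0,0], grip=[0,0,0,0,0,0,0,0,0,0])

```text
clock: 12.97
position: [0.4005, -0.1179, 0.0461]
ee_rot: [0.962, 0.274, -0.002, -0.006]
ft_force: [-0.1, -0.6, -0.7]
grip_width: 0.997
```

Call:
arm_command(slide=[[0,0,0],[0,0,0],[0,0,0],[0,0,0],[0,0,0],[0,0,0],[0,0,0],[0,0,0]], turn=[0,0,0,0,0,0,0,0], grip=[0.1,0.2,0.3,0.4,1,1,1,1], newtons=30)

```text
clock: 13.63
position: [0.4006, -0.1181, 0.0461]
ee_rot: [0.962, 0.274, -0.003, -0.006]
ft_force: [-2.2, 0.3, 14.1]
grip_width: 0.627
```

```bash
python3 -c "
from h import *
plan((.4028,-.1232,.02),-58.6)
a=manip.camera('scene')
cv2.imwrite('pics/c7.png',cv2.resize(a[190:310,130:290],None,fx=4,fy=4,interpolation=cv2.INTER_CUBIC))"
```

```text
t 13.63 pos [ 0.4006 -0.1181  0.0461] jaw -58.2 tilt [-0.008   0.0099] q7 -0.57 w 0.627 F [-2.2  0.3 14.1]
  shift [-0.8  5.8 26. ] turn 0.4
```

View pics/c7.png

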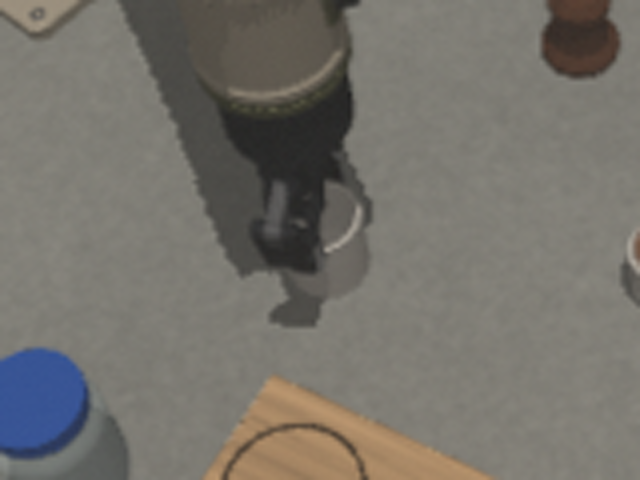

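```bash
python3 -c "
from h import *
o=manip.get_obs();print(np.round(o['joint_pos'],3),o['torque'])"
```

```text
[-0.969  0.201  1.253  2.216 -0.256  0.889 -0.571] [0.24636655 0.63951857 0.0275151 ]
```

Joint 3 is near its range, so the tool stopped at z=0.046. The jaws still overlap the cup's top ~12 mm with width 53 mm. I'll lift gently and check.

Call:
arm_command(slide=[[0,0,0],[0,0,-5],[0,0,-10],[0,0,-15],[0,0,-20],[0,0,-25],[0,0,-25],[0,0,-20],[0,0,0],[0,0,0]], turn=[0,0,0,0,0,0,0,0,0,0], grip=[1,1,1,1,1,1,1,1,1,1], newtons=40)

```text
clock: 14.52
position: [0.401, -0.1186, 0.1629]
ee_rot: [0.962, 0.274, -0.002, -0.007]
ft_force: [0.0, -0.5, -1.8]
grip_width: 0.621
```

```bash
python3 -c "
from h import *
plan((.5428,.2086,.15),-58.6)
print(np.round(manip.get_obs()['joint_pos'],2))
a=manip.camera('scene')
cv2.imwrite('pics/c8.png',cv2.resize(a[170:310,110:290],None,fx=4,fy=4,interpolation=cv2.INTER_CUBIC))"
```

```text
t 14.52 pos [ 0.401  -0.1186  0.1629] jaw -58.2 tilt [-0.0084  0.012 ] q7 -1.05 w 0.621 F [ 0.  -0.5 -1.8]
  shift [ 293.1 -202.9   15.6] turn 0.4
[-0.98 -0.28  1.06  2.09  0.25  1.21 -1.05]
```

View pics/c8.png

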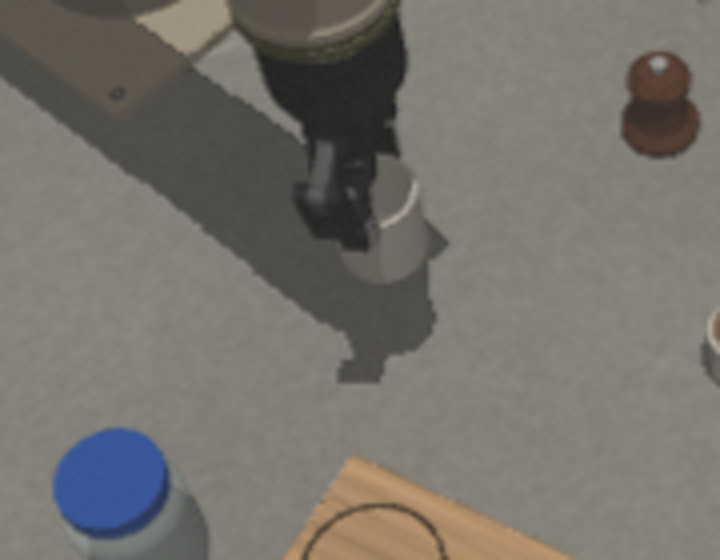

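The cup is held upright. Carrying it to the coaster.

Call:
arm_command(slide=[[20,-14,0],[30,-21,0],[31,-21,0],[31,-21,0],[31,-21,0],[31,-21,0],[31,-21,0],[31,-21,0],[30,-21,0],[20,-15,0]], turn=[0,0,0,0,0,0,0,0,0,0], grip=[1,1,1,1,1,1,1,1,1,1])

```text
clock: 15.4
position: [0.5396, 0.2028, 0.1618]
ee_rot: [0.961, 0.276, -0.005, -0.005]
ft_force: [0.5, 0.0, -1.4]
grip_width: 0.617
```

Call:
arm_command(slide=[[7,-6,0],[0,0,0],[0,0,0],[0,0,0]], turn=[0,0,0,0], grip=[1,1,1,1])

```text
clock: 15.73
position: [0.5421, 0.2061, 0.164]
ee_rot: [0.962, 0.273, -0.004, -0.006]
ft_force: [-0.3, -0.0, -1.7]
grip_width: 0.615
```

```bash
python3 -c "
from h import *
plan((.5428,.2086,.067),-58.6)
print(np.round(manip.get_obs()['joint_pos'],2))
a=manip.camera('scene')
for n in('cup_center',):
  for d in manip.tip_of(n,'scene'): print(n,d['score'],w('scene',d['xyz']))
b=manip.camera('top')
for d in manip.tip_of('cup_center','top'): print(d['score'],w('top',d['xyz']))
cv2.imwrite('pics/c9.png',cv2.resize(a[110:250,250:430],None,fx=4,fy=4,interpolation=cv2.INTER_CUBIC))"
```

```text
t 15.73 pos [0.5421 0.2061 0.164 ] jaw -58.3 tilt [-0.0107  0.0089] q7 -1.17 w 0.615 F [-0.3 -0.  -1.7]
  shift [ 2.3 -0.5 97. ] turn 0.3
[-1.18  0.4   0.93  1.7  -0.35  1.22 -1.17]
cup_center 0.62 [0.54220848 0.20593966 0.14836709]
```

View pics/c9.png

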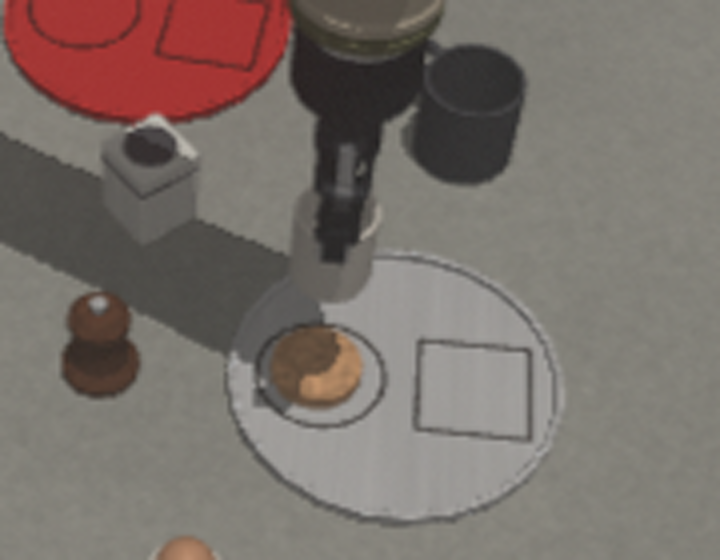

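Cup centre is (0.542, 0.206, 0.148), consistent with the tool. Lowering.

Call:
arm_command(slide=[[2,0,15],[0,0,25],[0,0,25],[0,0,14],[0,0,7],[0,0,4],[0,0,2],[0,0,0],[0,0,0],[0,0,0]], turn=[0,0,0,0,0,0,0,0,0,0], grip=[1,1,1,1,1,1,1,1,1,1])

```text
clock: 16.77
position: [0.5438, 0.2106, 0.0734]
ee_rot: [0.962, 0.274, -0.003, -0.006]
ft_force: [-0.0, -0.8, -1.6]
grip_width: 0.616
```

```bash
python3 -c "
from h import *
plan((.5428,.2086,.067),-58.6)
a=manip.camera('scene')
cv2.imwrite('pics/c10.png',cv2.resize(a[110:250,250:430],None,fx=4,fy=4,interpolation=cv2.INTER_CUBIC))"
```

```text
t 16.77 pos [0.5438 0.2106 0.0734] jaw -58.2 tilt [-0.0089  0.0109] q7 -1.11 w 0.616 F [-0.  -0.8 -1.6]
  shift [-1.9  1.2  6.4] turn 0.4
```

View pics/c10.png

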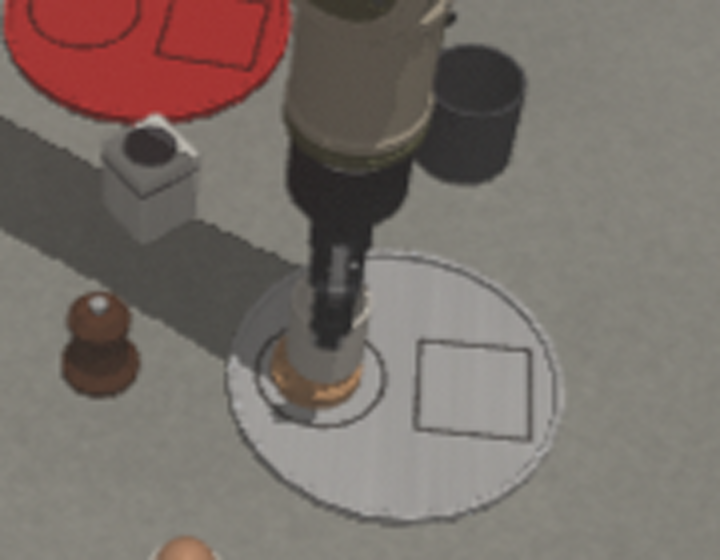

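The cup hovers concentric over the coaster. I'll correct by 2 mm and lower the last bit.

Call:
arm_command(slide=[[-2,1,2],[0,0,2],[0,0,2],[0,0,1],[0,0,0],[0,0,0],[0,0,0]], turn=[0,0,0,0,0,0,0], grip=[1,1,1,1,1,1,1])

```text
clock: 17.4
position: [0.5423, 0.2086, 0.0665]
ee_rot: [0.962, 0.274, -0.003, -0.007]
ft_force: [-4.6, -2.2, 11.7]
grip_width: 0.618
```

Call:
arm_command(slide=[[0,0,0],[0,0,0],[0,0,0],[0,0,0],[0,0,0],[0,0,-10],[0,0,-25],[0,0,-30],[0,0,-30],[0,0,0]], turn=[0,0,0,0,0,0,0,0,0,0], grip=[0.3,0.2,0.1,0,0,0,0,0,0,0])

```text
clock: 18.23
position: [0.5458, 0.2078, 0.1666]
ee_rot: [0.962, 0.274, 0.0, -0.007]
ft_force: [0.6, -0.7, 0.6]
grip_width: 1.001
```

Call:
arm_command(slide=[[0,0,-5],[0,0,0]], turn=[7,7], grip=[0,0])

```text
clock: 18.4
position: [0.5437, 0.2076, 0.1673]
ee_rot: [0.988, 0.153, -0.003, -0.007]
ft_force: [-0.4, -0.1, -0.0]
grip_width: 0.999
```

```bash
python3 -c "
from h import *
plan((.582,.0045,.16),-77.8)
print(np.round(manip.get_obs()['joint_pos'],2))
a=manip.camera('scene')
for n in('cup_center','coaster_center'):
  for d in manip.tip_of(n,'scene'): print(n,d['score'],w('scene',d['xyz']))
cv2.imwrite('pics/c11.png',cv2.resize(a[110:250,250:430],None,fx=4,fy=4,interpolation=cv2.INTER_CUBIC))"
```

```text
t 18.40 pos [0.5437 0.2076 0.1673] jaw -72.5 tilt [-0.0083  0.012 ] q7 -1.40 w 0.999 F [-0.4 -0.1 -0. ]
  shift [-24.6 205.3   4.6] turn 5.3
[-1.21  0.41  0.98  1.7  -0.38  1.23 -1.4 ]
cup_center 0.63 [0.54185057 0.20857158 0.05055704]
coaster_center 0.44 [0.54001817 0.20502136 0.01161352]
```

View pics/c11.png

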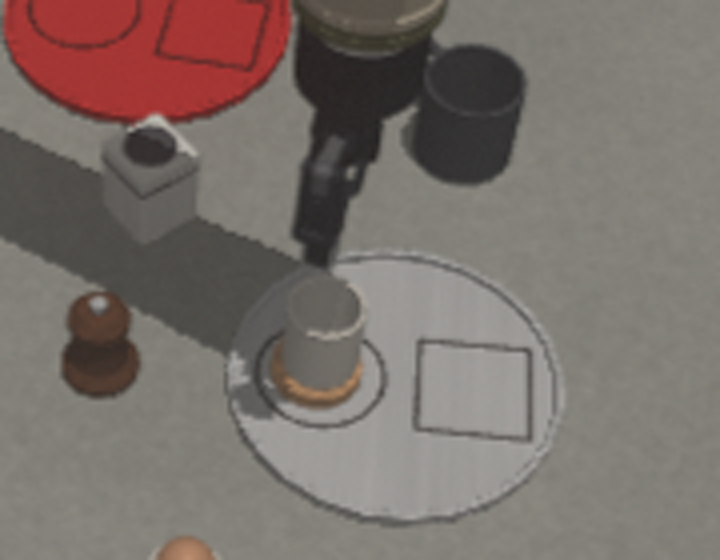

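The cup stands centred on the coaster, with cup z 0.0506 and a horizontal offset of about 3 mm at most. Next is the tin, so I'll turn the jaws to -15.9°.

Call:
arm_command(slide=[[0,0,0],[0,0,0],[0,0,0],[0,0,0],[0,0,0],[0,0,0],[0,0,0],[0,0,0],[0,0,0],[0,0,0]], turn=[-7,-7,-7,-7,-7,-7,-7,-7,-0.6,0], grip=[0,0,0,0,0,0,0,0,0,0])

```text
clock: 19.38
position: [0.543, 0.2073, 0.1655]
ee_rot: [0.796, 0.605, -0.001, -0.007]
ft_force: [-0.7, 0.0, -0.4]
grip_width: 0.998
```

```bash
python3 -c "
from h import *
plan((.3545,.2565,.14),-15.9)
print(np.round(manip.get_obs()['joint_pos'],2))"
```

```text
t 19.38 pos [0.543  0.2073 0.1655] jaw -15.6 tilt [-0.0101  0.0104] q7 -0.49 w 0.998 F [-0.7  0.  -0.4]
  shift [  -3.4 -194.5   28. ] turn 0.3
[-1.07  0.35  0.78  1.7  -0.27  1.21 -0.49]
```

Call:
arm_command(slide=[[0,-25,0],[0,-32,0],[-1,-32,0],[-1,-32,0],[-1,-32,0],[0,-25,0],[0,-16,10],[0,0,10],[0,0,8],[0,0,0]], turn=[0.3,0,0,0,0,0,0,0,0,0], grip=[0,0,0,0,0,0,0,0,0,0])

```text
clock: 20.22
position: [0.3553, 0.2569, 0.1384]
ee_rot: [0.798, 0.602, -0.002, -0.007]
ft_force: [-0.8, -0.3, -0.7]
grip_width: 1.001
```

Call:
arm_command(slide=[[0,0,0],[0,0,0]], turn=[0,0], grip=[0,0])

```text
clock: 20.38
position: [0.3562, 0.2573, 0.14]
ee_rot: [0.798, 0.602, -0.001, -0.007]
ft_force: [0.2, 1.1, 0.5]
grip_width: 1.002
```

```bash
python3 -c "
from h import *
plan((.3545,.2565,.027),-15.9)
print(np.round(manip.get_obs()['joint_pos'],2))
a=manip.camera('scene')
cv2.imwrite('pics/c12.png',cv2.resize(a[90:230,210:390],None,fx=4,fy=4,interpolation=cv2.INTER_CUBIC))"
```

```text
t 20.38 pos [0.3562 0.2573 0.14  ] jaw -16.0 tilt [-0.0096  0.0095] q7 -1.00 w 1.002 F [0.2 1.1 0.5]
  shift [-2.00e+00 -1.00e-01  1.13e+02] turn -0.1
[-1.41 -0.04  0.69  2.07  0.01  1.1  -1.  ]
```

View pics/c12.png

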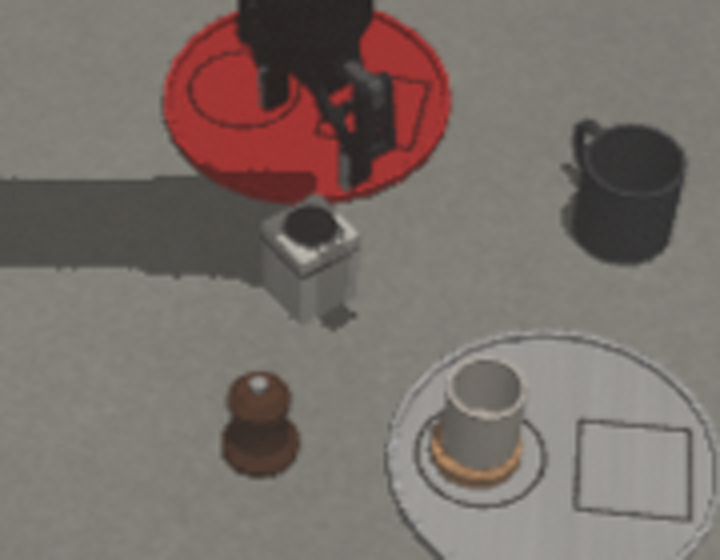

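The fingers straddle the tin (crop (270,90) and (355,170), with the tin at (310,230) below). Descending.

Call:
arm_command(slide=[[-1.5,0,15],[0,0,22],[0,0,22],[0,0,20],[0,0,15],[0,0,8],[0,0,5],[0,0,0],[0,0,0],[0,0,0]], turn=[0,0,0,0,0,0,0,0,0,0], grip=[0,0,0,0,0,0,0,0,0,0])

```text
clock: 21.27
position: [0.3543, 0.2579, 0.0337]
ee_rot: [0.798, 0.603, -0.0, -0.007]
ft_force: [0.3, -0.0, 0.4]
grip_width: 1.005
```

```bash
python3 -c "
from h import *
plan((.3545,.2565,.033),-15.9)
print(np.round(manip.get_obs()['joint_pos'],2))
a=manip.camera('scene')
cv2.imwrite('pics/c13.png',cv2.resize(a[90:230,210:390],None,fx=4,fy=4,interpolation=cv2.INTER_CUBIC))"
```

```text
t 21.27 pos [0.3543 0.2579 0.0337] jaw -15.9 tilt [-0.0093  0.0114] q7 -0.84 w 1.005 F [ 0.3 -0.   0.4]
  shift [-1.3  0.6  0.7] turn 0.0
[-1.37  0.17  0.7   2.17 -0.17  0.84 -0.84]
```

View pics/c13.png

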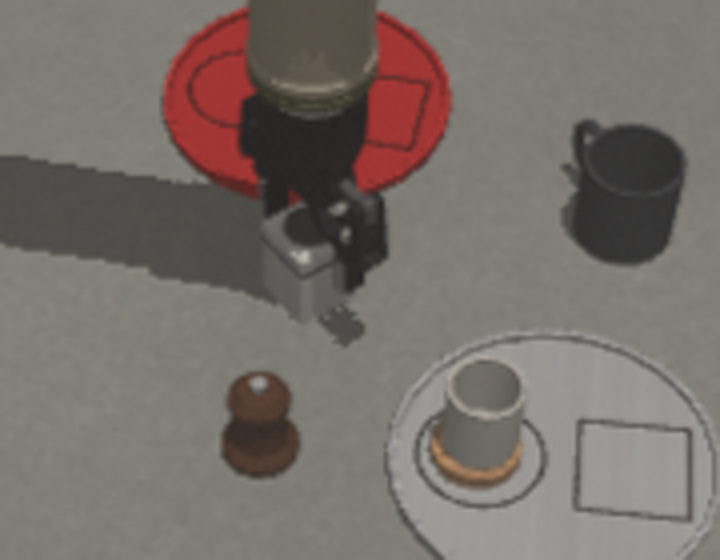

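Well placed around the tin. Close and lift.

Call:
arm_command(slide=[[0,0,0],[0,0,0],[0,0,0],[0,0,0],[0,0,0],[0,0,0],[0,0,0],[0,0,0],[0,0,0]], turn=[0,0,0,0,0,0,0,0,0], grip=[0.1,0.2,0.3,0.4,1,1,1,1,1], newtons=40)

```text
clock: 22.07
position: [0.3538, 0.2576, 0.0332]
ee_rot: [0.798, 0.603, -0.001, -0.007]
ft_force: [-1.7, -1.5, 5.1]
grip_width: 0.603
```

Call:
arm_command(slide=[[0,0,-5],[0,0,-15],[0,0,-25],[0,0,-30],[0,0,-30],[0,0,-20],[0,0,0],[0,0,0]], turn=[0,0,0,0,0,0,0,0], grip=[1,1,1,1,1,1,1,1])

```text
clock: 22.73
position: [0.3553, 0.2565, 0.1585]
ee_rot: [0.798, 0.603, -0.0, -0.008]
ft_force: [-0.3, 0.2, -2.0]
grip_width: 0.604
```

Call:
arm_command(slide=[[0,0,0],[0,0,0],[0,0,0],[0,0,0],[0,0,0],[0,0,0],[0,0,0],[0,0,0],[0,0,0]], turn=[7,7,7,7,7,7,0.7,0,0], grip=[1,1,1,1,1,1,1,1,1])

```text
clock: 23.48
position: [0.3547, 0.2557, 0.1571]
ee_rot: [0.962, 0.273, -0.004, -0.006]
ft_force: [1.4, -0.2, -1.8]
grip_width: 0.604
```

```bash
python3 -c "
from h import *
plan((.6356,.2655,.155),-58.6)
print(np.round(manip.get_obs()['joint_pos'],2))
a=manip.camera('scene')
cv2.imwrite('pics/c14.png',cv2.resize(a[90:230,210:390],None,fx=4,fy=4,interpolation=cv2.INTER_CUBIC))"
```

```text
t 23.48 pos [0.3547 0.2557 0.1571] jaw -58.3 tilt [-0.0108  0.0089] q7 -1.76 w 0.604 F [ 1.4 -0.2 -1.8]
  shift [244.2 139.2  -0.8] turn 0.3
[-1.4  -0.07  0.67  2.05  0.03  1.14 -1.76]
```

View pics/c14.png

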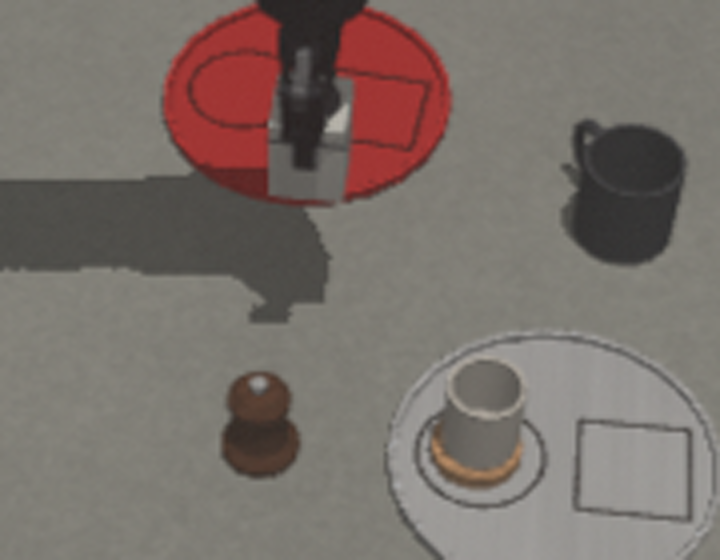

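The tin is held. Its underside is at about 0.124, which clears the cup (0.082). On to the square.

Call:
arm_command(slide=[[17,10,0],[28,16,0],[32,18,0],[32,18,0],[32,18,0],[32,18,0],[30,17,0],[25,14,0],[16,10,0],[0,0,0]], turn=[0.3,0,0,0,0,0,0,0,0,0], grip=[1,1,1,1,1,1,1,1,1,1])

```text
clock: 24.37
position: [0.6385, 0.262, 0.1536]
ee_rot: [0.963, 0.269, -0.004, -0.005]
ft_force: [0.7, -0.2, -0.8]
grip_width: 0.607
```

Call:
arm_command(slide=[[0,0,0],[0,0,0]], turn=[0,0], grip=[1,1])

```text
clock: 24.53
position: [0.635, 0.2637, 0.1546]
ee_rot: [0.963, 0.269, -0.004, -0.006]
ft_force: [-0.2, 0.4, -1.5]
grip_width: 0.602
```

```bash
python3 -c "
from h import *
plan((.6356,.2655,.04),-58.6)
a=manip.camera('scene')
for d in manip.tip_of('tin_center','scene'): print(d['score'],w('scene',d['xyz']))
cv2.imwrite('pics/c15.png',cv2.resize(a[90:250,270:450],None,fx=3.7,fy=3.7,interpolation=cv2.INTER_CUBIC))"
```

```text
t 24.53 pos [0.635  0.2637 0.1546] jaw -58.8 tilt [-0.0111  0.0099] q7 -1.21 w 0.602 F [-0.2  0.4 -1.5]
  shift [  1.9   0.3 114.6] turn -0.2
0.6 [0.63809087 0.26421072 0.15546224]
```

View pics/c15.png

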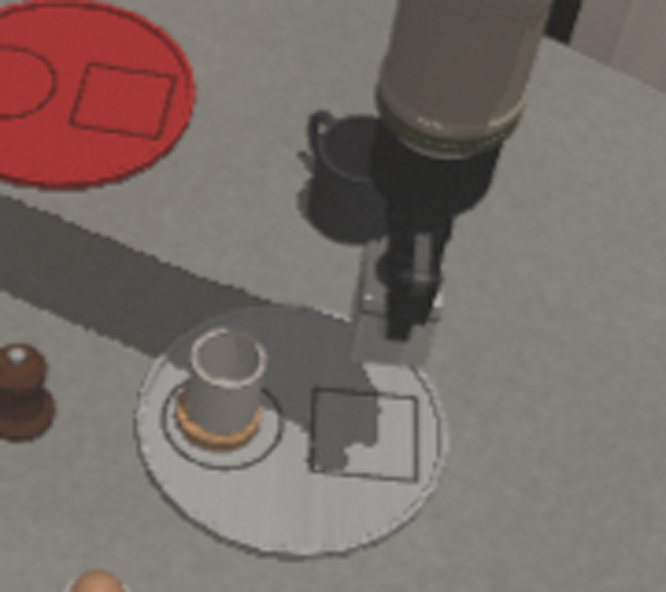

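Call:
arm_command(slide=[[1.5,0,15],[0,0,25],[0,0,25],[0,0,20],[0,0,12],[0,0,7],[0,0,4],[0,0,0],[0,0,0],[0,0,0]], turn=[0,0,0,0,0,0,0,0,0,0], grip=[1,1,1,1,1,1,1,1,1,1])

```text
clock: 25.47
position: [0.6367, 0.2656, 0.0484]
ee_rot: [0.963, 0.269, -0.003, -0.006]
ft_force: [-0.3, -0.2, -1.5]
grip_width: 0.601
```

```bash
python3 -c "
from h import *
plan((.6356,.2655,.039),-58.6)"
```

```text
t 25.47 pos [0.6367 0.2656 0.0484] jaw -58.8 tilt [-0.0084  0.011 ] q7 -1.16 w 0.601 F [-0.3 -0.2 -1.5]
  shift [-0.9 -0.3  9.4] turn -0.2
```

Call:
arm_command(slide=[[0,0,3],[0,0,3],[0,0,2],[0,0,1],[0,0,0],[0,0,0],[0,0,0]], turn=[0,0,0,0,0,0,0], grip=[1,1,1,1,1,1,1])

```text
clock: 26.05
position: [0.636, 0.2656, 0.0395]
ee_rot: [0.963, 0.268, -0.003, -0.007]
ft_force: [-6.0, -0.5, 10.5]
grip_width: 0.602
```

Call:
arm_command(slide=[[0,0,0],[0,0,0],[0,0,0],[0,0,0],[0,0,0],[0,0,-10],[0,0,-25],[0,0,-35],[0,0,-35],[0,0,0]], turn=[0,0,0,0,0,0,0,0,0,0], grip=[0.3,0.2,0.1,0,0,0,0,0,0,0])

```text
clock: 26.88
position: [0.6403, 0.2647, 0.1516]
ee_rot: [0.963, 0.268, 0.002, -0.007]
ft_force: [1.7, -0.5, 1.2]
grip_width: 0.999
```

```bash
python3 -c "
from h import *
plan((.417,.122,.15),-77.8)
print(np.round(manip.get_obs()['joint_pos'],2))"
```

```text
t 26.88 pos [0.6403 0.2647 0.1516] jaw -58.9 tilt [-0.0006  0.0143] q7 -1.20 w 0.999 F [ 1.7 -0.5  1.2]
  shift [-264.9    6.7   -0.3] turn 18.9
[-0.94  0.62  0.73  1.4  -0.43  1.28 -1.2 ]
```

Call:
arm_command(slide=[[-20,0,0],[-32,1,0],[-34,1,0],[-34,1,0],[-34,1,0],[-34,1,0],[-34,1,0],[-27,0,0],[-14,0,0],[0,0,0]], turn=[0,0,0,0,0,0,0,0,0,0], grip=[0,0,0,0,0,0,0,0,0,0])

```text
clock: 27.72
position: [0.413, 0.1221, 0.1441]
ee_rot: [0.963, 0.268, -0.004, -0.008]
ft_force: [-0.7, -0.2, 0.2]
grip_width: 0.996
```

Call:
arm_command(slide=[[0,0,0],[0,0,0]], turn=[0,0], grip=[0,0])

```text
clock: 27.88
position: [0.4158, 0.1237, 0.1445]
ee_rot: [0.963, 0.268, -0.003, -0.007]
ft_force: [-0.5, 0.2, 0.6]
grip_width: 1.008
```

```bash
python3 -c "
from h import *
plan((.417,.122,.034),-58.9)
print(np.round(manip.get_obs()['joint_pos'],2))
a=manip.camera('scene')
for n in('tin_center','mill_center','cup_center','coaster_center'):
  for d in manip.tip_of(n,'scene')[:2]: print(n,d['score'],w('scene',d['xyz']))
cv2.imwrite('pics/c16.png',cv2.resize(a[90:270,210:430],None,fx=3.3,fy=3.3,interpolation=cv2.INTER_CUBIC))"
```

```text
t 27.88 pos [0.4158 0.1237 0.1445] jaw -58.9 tilt [-0.0089  0.0112] q7 -1.45 w 1.008 F [-0.5  0.2  0.6]
  shift [  0.3   3.7 110.4] turn 0.0
[-1.25 -0.08  0.85  2.08  0.05  1.12 -1.45]
tin_center 0.61 [0.63782423 0.26431197 0.04013085]
tin_center 0.27 [0.59282451 0.2321642  0.0068285 ]
mill_center 0.66 [0.41450595 0.11925709 0.03300373]
cup_center 0.91 [0.54081834 0.20792026 0.04859738]
coaster_center 0.67 [0.54096367 0.20817207 0.01311984]
```

View pics/c16.png

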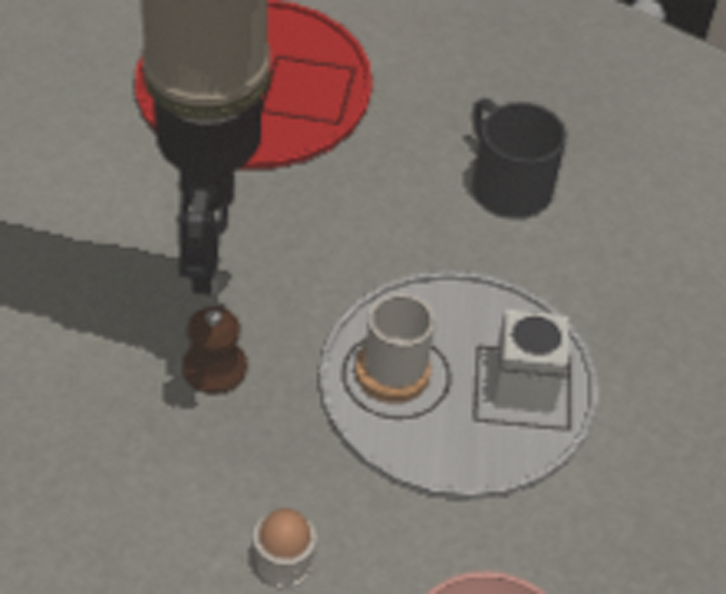

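The tin stands in the square, with its base visible inside the outline at crop (525,385). Descending on the mill.

Call:
arm_command(slide=[[0,3,15],[0,0,22],[0,0,22],[0,0,20],[0,0,15],[0,0,10],[0,0,6],[0,0,0],[0,0,0],[0,0,0]], turn=[0,0,0,0,0,0,0,0,0,0], grip=[0,0,0,0,0,0,0,0,0,0])

```text
clock: 28.97
position: [0.4159, 0.1219, 0.0345]
ee_rot: [0.963, 0.268, -0.003, -0.006]
ft_force: [0.0, -0.1, -0.1]
grip_width: 1.001
```

```bash
python3 -c "
from h import *
plan((.416,.1215,.034),-58.9)
print(np.round(manip.get_obs()['joint_pos'],2))
a=manip.camera('scene');b=manip.camera('top')
cv2.imwrite('pics/c17.png',np.hstack([cv2.resize(a[140:240,220:340],None,fx=3.3,fy=3.3,interpolation=cv2.INTER_CUBIC),cv2.resize(b[180:280,200:320],None,fx=3.3,fy=3.3,interpolation=cv2.INTER_CUBIC)]))"
```

```text
t 28.97 pos [0.4159 0.1219 0.0345] jaw -58.9 tilt [-0.0093  0.0106] q7 -1.21 w 1.001 F [ 0.  -0.1 -0.1]
  shift [-0.2  0.4  0.5] turn 0.0
[-1.19  0.19  0.88  2.18 -0.21  0.85 -1.21]
```

View pics/c17.png

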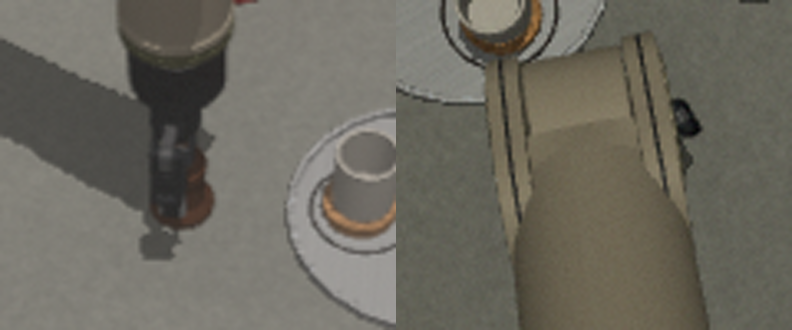

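The near finger is in front of the mill, which is centred behind it. Close and lift.

Call:
arm_command(slide=[[0,0,0],[0,0,0],[0,0,0],[0,0,0],[0,0,0],[0,0,0],[0,0,0],[0,0,0],[0,0,0],[0,0,0]], turn=[0,0,0,0,0,0,0,0,0,0], grip=[0.1,0.2,0.3,0.4,0.5,1,1,1,1,1], newtons=40)

```text
clock: 29.9
position: [0.4156, 0.1218, 0.0342]
ee_rot: [0.963, 0.268, -0.003, -0.006]
ft_force: [-1.2, -0.4, 6.4]
grip_width: 0.488
```

Call:
arm_command(slide=[[0,0,-5],[0,0,-15],[0,0,-25],[0,0,-30],[0,0,-30],[0,0,-20],[0,0,0],[0,0,0]], turn=[0,0,0,0,0,0,0,0], grip=[1,1,1,1,1,1,1,1])

```text
clock: 30.57
position: [0.4169, 0.1209, 0.1594]
ee_rot: [0.963, 0.269, -0.003, -0.007]
ft_force: [-0.5, 0.7, -3.0]
grip_width: 0.49
```

```bash
python3 -c "
from h import *
plan((.4988,-.25,.155),-77.8)
print(np.round(manip.get_obs()['joint_pos'],2))
a=manip.camera('scene')
cv2.imwrite('pics/c18.png',cv2.resize(a[120:260,220:360],None,fx=4,fy=4,interpolation=cv2.INTER_CUBIC))"
```

```text
t 30.57 pos [0.4169 0.1209 0.1594] jaw -58.8 tilt [-0.009   0.0123] q7 -1.47 w 0.490 F [-0.5  0.7 -3. ]
  shift [-121.8  359.8   -0.9] turn 19.0
[-1.28 -0.11  0.88  2.06  0.08  1.15 -1.47]
```

View pics/c18.png

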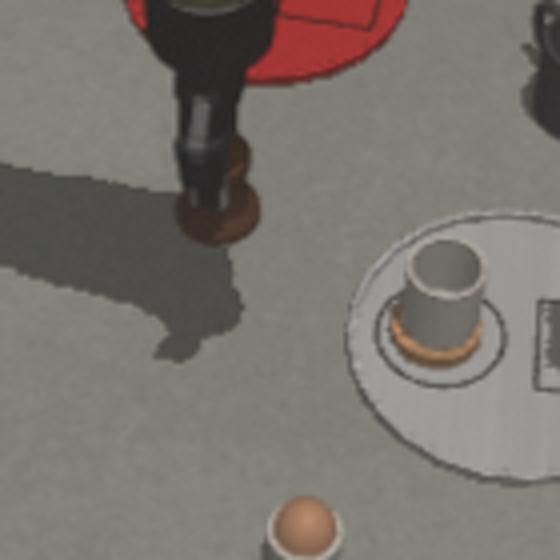

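The mill is held upright. Carrying it towards the board in stages, watching joint 3.

Call:
arm_command(slide=[[-6,18,0],[-10,28,0],[-10,30,0],[-10,30,0],[-10,30,0],[-10,30,0],[-10,28,0],[-5,15,0],[0,0,0]], turn=[0,0,0,0,0,0,0,0,0], grip=[1,1,1,1,1,1,1,1,1])

```text
clock: 31.37
position: [0.4632, -0.099, 0.1552]
ee_rot: [0.964, 0.266, -0.005, -0.005]
ft_force: [0.1, -0.2, -1.6]
grip_width: 0.488
```

```bash
python3 -c "
from h import *
plan((.4988,-.25,.155),-77.8)
print(np.round(manip.get_obs()['joint_pos'],2))"
```

```text
t 31.37 pos [ 0.4632 -0.099   0.1552] jaw -59.1 tilt [-0.0116  0.0063] q7 -0.79 w 0.488 F [ 0.1 -0.2 -1.6]
  shift [-46.9 147.9  -1.2] turn 18.7
[-1.06  0.1   1.26  1.98 -0.11  1.14 -0.79]
```

Call:
arm_command(slide=[[-5,15,0],[-6,20,0],[-6,20,0],[0,0,0],[0,0,0]], turn=[0,0,0,0,0], grip=[1,1,1,1,1])

```text
clock: 31.78
position: [0.4768, -0.1519, 0.1543]
ee_rot: [0.964, 0.267, -0.005, -0.006]
ft_force: [-0.4, 0.1, -2.0]
grip_width: 0.488
```

```bash
python3 -c "
from h import *
plan((.4988,-.25,.155),-77.8)
print(np.round(manip.get_obs()['joint_pos'],2))"
```

```text
t 31.78 pos [ 0.4768 -0.1519  0.1543] jaw -59.0 tilt [-0.0128  0.0083] q7 -0.56 w 0.488 F [-0.4  0.1 -2. ]
  shift [-31.6  95.4  -1.8] turn 18.8
[-0.84  0.25  1.21  1.92 -0.26  1.16 -0.56]
```

Joint 3 has levelled off and the arm keeps following. Continuing.

Call:
arm_command(slide=[[-5,15,0],[-7,22,0],[-8,25,0],[-7,20,0],[-4,12,0],[0,0,0],[0,0,0],[0,0,0]], turn=[0,0,0,0,0,0,0,0], grip=[1,1,1,1,1,1,1,1])

```text
clock: 32.45
position: [0.4999, -0.2456, 0.1537]
ee_rot: [0.963, 0.269, -0.004, -0.007]
ft_force: [-0.3, 0.3, -2.3]
grip_width: 0.495
```

```bash
python3 -c "
from h import *
plan((.4988,-.25,.0492),-77.8)
print(np.round(manip.get_obs()['joint_pos'],2))
a=manip.camera('scene')
for d in manip.tip_of('mill_center','scene'): print(d['score'],w('scene',d['xyz']))
cv2.imwrite('pics/c19.png',cv2.resize(a[220:370,110:310],None,fx=3.7,fy=3.7,interpolation=cv2.INTER_CUBIC))"
```

```text
t 32.45 pos [ 0.4999 -0.2456  0.1537] jaw -58.8 tilt [-0.0111  0.0111] q7 -0.31 w 0.495 F [-0.3  0.3 -2.3]
  shift [ -2.8   4.8 104.5] turn 19.0
[-0.5   0.42  1.1   1.77 -0.4   1.21 -0.31]
0.93 [ 0.5012825  -0.24905521  0.1554005 ]
0.16 [ 0.54994435 -0.23855172  0.00368497]
```

View pics/c19.png

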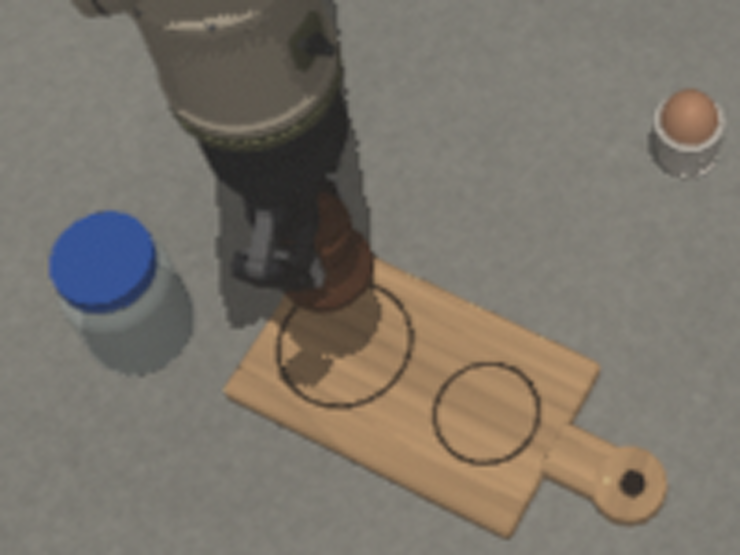

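The mill is above the large circle. The jaw direction keeps well clear of the jar, so I'll lower as it stands.

Call:
arm_command(slide=[[-2,4,15],[0,0,22],[0,0,22],[0,0,18],[0,0,10],[0,0,5],[0,0,3],[0,0,0],[0,0,0],[0,0,0]], turn=[0,0,0,0,0,0,0,0,0,0], grip=[1,1,1,1,1,1,1,1,1,1])

```text
clock: 33.38
position: [0.4999, -0.2511, 0.0601]
ee_rot: [0.963, 0.269, -0.003, -0.006]
ft_force: [-0.4, -0.2, -1.7]
grip_width: 0.489
```

```bash
python3 -c "
from h import *
plan((.4988,-.25,.0492),-58.8)
a=manip.camera('scene')
cv2.imwrite('pics/c20.png',cv2.resize(a[220:370,110:310],None,fx=3.7,fy=3.7,interpolation=cv2.INTER_CUBIC))"
```

```text
t 33.38 pos [ 0.4999 -0.2511  0.0601] jaw -58.8 tilt [-0.0087  0.0099] q7 -0.22 w 0.489 F [-0.4 -0.2 -1.7]
  shift [-0.4 -1.4 10.9] turn -0.0
```

View pics/c20.png

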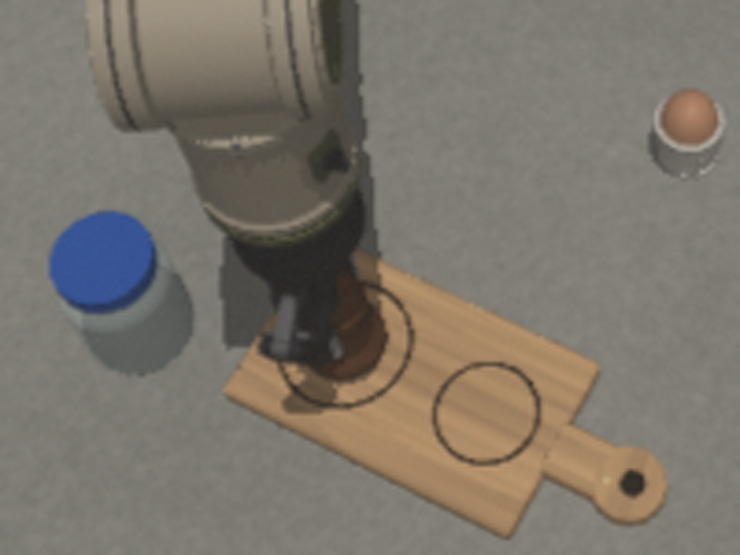

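Call:
arm_command(slide=[[0,-1,4],[0,0,3],[0,0,2],[0,0,1.5],[0,0,0],[0,0,0],[0,0,0]], turn=[0,0,0,0,0,0,0], grip=[1,1,1,1,1,1,1])

```text
clock: 34.02
position: [0.4988, -0.25, 0.0492]
ee_rot: [0.963, 0.268, -0.003, -0.007]
ft_force: [-2.2, 1.3, 7.0]
grip_width: 0.493
```

Call:
arm_command(slide=[[0,0,0],[0,0,0],[0,0,0],[0,0,0],[0,0,0],[0,0,0],[0,0,-10],[0,0,-25],[0,0,-35],[0,0,-30]], turn=[0,0,0,0,0,0,0,0,0,0], grip=[0.4,0.3,0.2,0.1,0,0,0,0,0,0])

```text
clock: 34.85
position: [0.4993, -0.2514, 0.1508]
ee_rot: [0.963, 0.268, -0.004, -0.006]
ft_force: [0.7, -0.2, 0.2]
grip_width: 1.003
```

```bash
python3 -c "
from h import *
plan((.582,.0045,.16),-77.8)
print(np.round(manip.get_obs()['joint_pos'],2))"
```

```text
t 34.85 pos [ 0.4993 -0.2514  0.1508] jaw -58.9 tilt [-0.0104  0.0098] q7 -0.30 w 1.003 F [ 0.7 -0.2  0.2]
  shift [ 202.9 -176.5   -7.5] turn 18.9
[-0.48  0.43  1.1   1.77 -0.41  1.21 -0.3 ]
```

Call:
arm_command(slide=[[17,-15,0],[25,-22,0],[27,-23,0],[27,-23,0],[27,-23,0],[27,-23,0],[25,-22,0],[17,-15,0],[10,-10,0],[0,0,0]], turn=[0,0,0,0,0,0,0,0,0,0], grip=[0,0,0,0,0,0,0,0,0,0])

```text
clock: 35.68
position: [0.5822, 0.0075, 0.1507]
ee_rot: [0.963, 0.271, -0.003, -0.006]
ft_force: [0.1, -0.3, -1.2]
grip_width: 1.003
```

Call:
arm_command(slide=[[0,0,0],[0,0,0]], turn=[0,0], grip=[0,0])

```text
clock: 35.85
position: [0.5812, 0.002, 0.1509]
ee_rot: [0.964, 0.267, -0.004, -0.006]
ft_force: [-0.8, -0.6, -0.3]
grip_width: 1.003
```

```bash
python3 -c "
from h import *
plan((.582,.0045,.018),-58.8)
print(np.round(manip.get_obs()['joint_pos'],2))
a=manip.camera('scene')
for n in('eggcup_center','mill_center'):
  for d in manip.tip_of(n,'scene')[:2]: print(n,d['score'],w('scene',d['xyz']))
cv2.imwrite('pics/c21.png',cv2.resize(a[190:370,150:350],None,fx=3.3,fy=3.3,interpolation=cv2.INTER_CUBIC))"
```

```text
t 35.85 pos [0.5812 0.002  0.1509] jaw -59.0 tilt [-0.0099  0.0095] q7 -0.75 w 1.003 F [-0.8 -0.6 -0.3]
  shift [  2.5   0.  132.9] turn -0.2
[-0.89  0.48  1.06  1.72 -0.45  1.22 -0.75]
eggcup_center 0.68 [0.58369071 0.00408918 0.03707779]
mill_center 0.62 [ 0.5030687  -0.25186392  0.05230913]
```

View pics/c21.png

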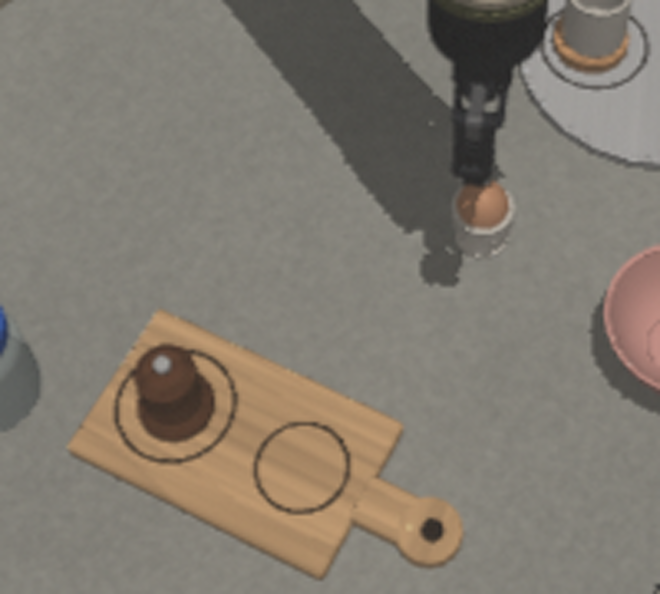

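The mill stands inside the large circle. Descending on the egg cup, at crop (483,215).

Call:
arm_command(slide=[[2,0,20],[0,0,28],[0,0,28],[0,0,25],[0,0,15],[0,0,10],[0,0,5],[0,0,0],[0,0,0],[0,0,0]], turn=[0,0,0,0,0,0,0,0,0,0], grip=[0,0,0,0,0,0,0,0,0,0])

```text
clock: 36.83
position: [0.5828, 0.0065, 0.0207]
ee_rot: [0.963, 0.269, -0.003, -0.006]
ft_force: [-0.5, -0.6, 0.3]
grip_width: 0.999
```

```bash
python3 -c "
from h import *
plan((.5825,.0045,.018),-58.8)
a=manip.camera('scene')
cv2.imwrite('pics/c22.png',cv2.resize(a[190:310,230:370],None,fx=4,fy=4,interpolation=cv2.INTER_CUBIC))"
```

```text
t 36.83 pos [0.5828 0.0065 0.0207] jaw -58.8 tilt [-0.0083  0.0105] q7 -0.65 w 0.999 F [-0.5 -0.6  0.3]
  shift [-1.3  1.6  2.7] turn -0.0
```

View pics/c22.png

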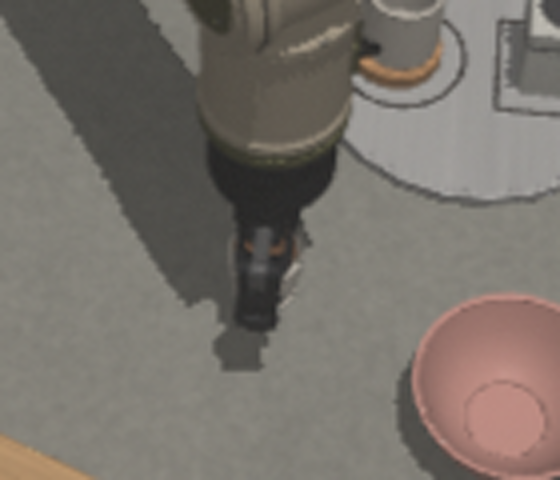

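The egg cup lies between the fingers. A fine correction, then close and lift.

Call:
arm_command(slide=[[-1,1.5,2.5],[0,0,0],[0,0,0],[0,0,0],[0,0,0],[0,0,0],[0,0,0],[0,0,0],[0,0,0],[0,0,0]], turn=[0,0,0,0,0,0,0,0,0,0], grip=[0,0.1,0.2,0.3,0.4,1,1,1,1,1], newtons=40)

```text
clock: 37.72
position: [0.582, 0.0049, 0.0174]
ee_rot: [0.963, 0.269, -0.003, -0.006]
ft_force: [-2.2, 2.2, 5.6]
grip_width: 0.547
```

Call:
arm_command(slide=[[0,0,0],[0,0,-5],[0,0,-15],[0,0,-25],[0,0,-30],[0,0,-35],[0,0,-30],[0,0,-10],[0,0,0],[0,0,0]], turn=[0,0,0,0,0,0,0,0,0,0], grip=[1,1,1,1,1,1,1,1,1,1])

```text
clock: 38.55
position: [0.5832, 0.0035, 0.167]
ee_rot: [0.963, 0.269, -0.003, -0.007]
ft_force: [1.3, -0.3, -1.1]
grip_width: 0.544
```

```bash
python3 -c "
from h import *
plan((.6014,-.2278,.165),-58.8)
print(np.round(manip.get_obs()['joint_pos'],2))
a=manip.camera('scene')
cv2.imwrite('pics/c23.png',cv2.resize(a[170:310,220:380],None,fx=4,fy=4,interpolation=cv2.INTER_CUBIC))"
```

```text
t 38.55 pos [0.5832 0.0035 0.167 ] jaw -58.8 tilt [-0.0097  0.0109] q7 -0.76 w 0.544 F [ 1.3 -0.3 -1.1]
  shift [-104.2  207.3   -0.7] turn -0.0
[-0.9   0.46  1.07  1.69 -0.44  1.25 -0.76]
```

View pics/c23.png

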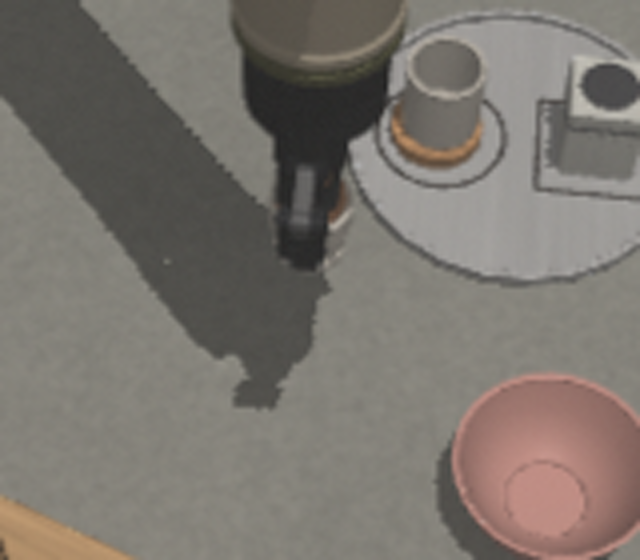

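The egg cup is held. Over to the small circle.

Call:
arm_command(slide=[[-8,15,0],[-12,24,0],[-14,28,0],[-14,28,0],[-14,28,0],[-14,28,0],[-13,25,0],[-9,18,0],[-6,13,0],[0,0,0]], turn=[0,0,0,0,0,0,0,0,0,0], grip=[1,1,1,1,1,1,1,1,1,1])

```text
clock: 39.43
position: [0.5994, -0.2316, 0.1625]
ee_rot: [0.964, 0.266, -0.005, -0.006]
ft_force: [0.1, -0.2, 0.1]
grip_width: 0.547
```

Call:
arm_command(slide=[[0,0,0],[0,0,0]], turn=[0,0], grip=[1,1])

```text
clock: 39.6
position: [0.6012, -0.2265, 0.1632]
ee_rot: [0.963, 0.269, -0.004, -0.007]
ft_force: [0.1, 1.0, -0.7]
grip_width: 0.543
```

```bash
python3 -c "
from h import *
plan((.6014,-.2278,.0325),-58.8)
print(np.round(manip.get_obs()['joint_pos'],2))
a=manip.camera('scene')
for d in manip.tip_of('eggcup_center','scene'): print(d['score'],w('scene',d['xyz']))
cv2.imwrite('pics/c24.png',cv2.resize(a[230:370,140:320],None,fx=4,fy=4,interpolation=cv2.INTER_CUBIC))"
```

```text
t 39.60 pos [ 0.6012 -0.2265  0.1632] jaw -58.8 tilt [-0.0119  0.0111] q7 -0.36 w 0.543 F [ 0.1  1.  -0.7]
  shift [1.000e-01 3.300e+00 1.306e+02] turn -0.0
[-0.4   0.6   1.    1.52 -0.52  1.31 -0.36]
0.57 [ 0.60312965 -0.22902354  0.17985023]
```

View pics/c24.png

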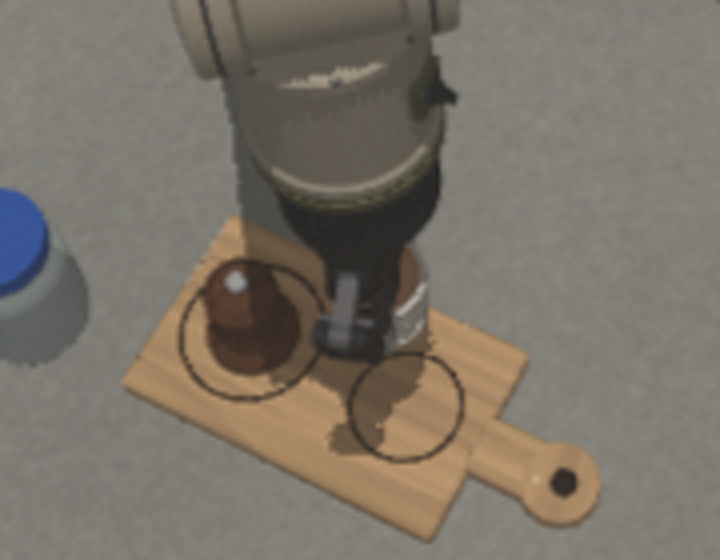

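Call:
arm_command(slide=[[0,1.5,15],[0,0,25],[0,0,28],[0,0,22],[0,0,15],[0,0,9],[0,0,5],[0,0,0],[0,0,0],[0,0,0]], turn=[0,0,0,0,0,0,0,0,0,0], grip=[1,1,1,1,1,1,1,1,1,1])

```text
clock: 40.53
position: [0.6017, -0.2282, 0.0466]
ee_rot: [0.963, 0.268, -0.003, -0.006]
ft_force: [0.8, 0.1, -0.3]
grip_width: 0.546
```

```bash
python3 -c "
from h import *
plan((.6014,-.2278,.0325),-58.8)
a=manip.camera('scene')
cv2.imwrite('pics/c25.png',cv2.resize(a[230:370,140:320],None,fx=4,fy=4,interpolation=cv2.INTER_CUBIC))"
```

```text
t 40.53 pos [ 0.6017 -0.2282  0.0466] jaw -58.9 tilt [-0.0083  0.0096] q7 -0.30 w 0.546 F [ 0.8  0.1 -0.3]
  shift [-0.  -0.3 14.1] turn -0.1
```

View pics/c25.png

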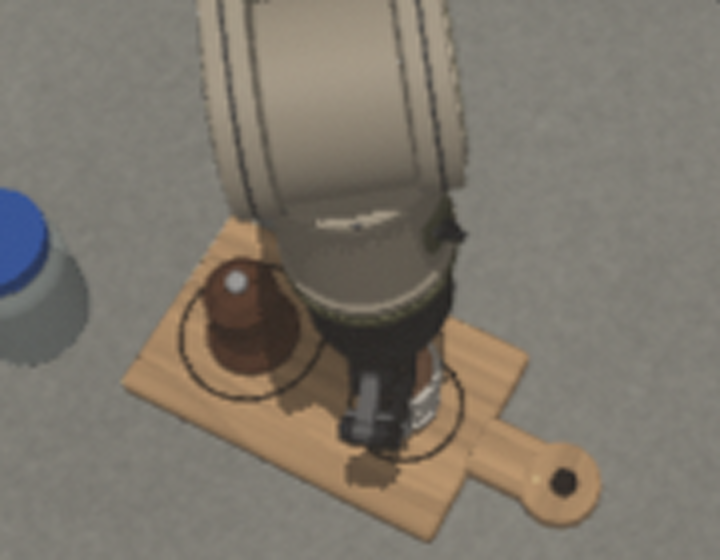

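Call:
arm_command(slide=[[0,0,4],[0,0,4],[0,0,3],[0,0,2],[0,0,1.5],[0,0,0],[0,0,0],[0,0,0]], turn=[0,0,0,0,0,0,0,0], grip=[1,1,1,1,1,1,1,1])

```text
clock: 41.25
position: [0.6009, -0.2275, 0.0323]
ee_rot: [0.963, 0.268, -0.003, -0.007]
ft_force: [-6.7, 5.6, 16.5]
grip_width: 0.544
```

Call:
arm_command(slide=[[0,0,0],[0,0,0],[0,0,0],[0,0,0],[0,0,0],[0,0,-8],[0,0,-25],[0,0,-35],[0,0,-40],[0,0,-40]], turn=[0,0,0,0,0,0,0,0,0,0], grip=[0.4,0.3,0.2,0.1,0,0,0,0,0,0])

```text
clock: 42.08
position: [0.6018, -0.2293, 0.1809]
ee_rot: [0.963, 0.268, -0.004, -0.006]
ft_force: [0.7, 0.4, 0.1]
grip_width: 1.001
```

Call:
arm_command(slide=[[20,-10,-20],[30,-20,0],[30,-20,0],[30,-20,0],[30,-20,0],[20,-10,0],[0,0,0],[0,0,0]], turn=[0,0,0,0,0,0,0,0], grip=[0,0,0,0,0,0,0,0])

```text
clock: 42.75
position: [0.6881, -0.0596, 0.1998]
ee_rot: [0.963, 0.27, -0.004, -0.006]
ft_force: [0.3, -0.9, -0.1]
grip_width: 1.003
```

```bash
python3 -c "
from h import *
plan((.6014,-.2278,.0325),-58.8)
P={}
for c in('scene','top'):
  cv2.imwrite('pics/f_%s.png'%c,manip.camera(c))
  for n in names:
    for d in manip.tip_of(n,c)[:2]: print(c,n,round(d['score'],2),np.round(w(c,d['xyz']),4))"
```

```text
t 42.75 pos [ 0.6881 -0.0596  0.1998] jaw -58.7 tilt [-0.0104  0.0097] q7 -0.65 w 1.003 F [ 0.3 -0.9 -0.1]
  shift [-160.9  101.   166.6] turn 0.1
scene tray 0.81 [0.5936 0.233  0.0027]
scene tray 0.62 [0.222  0.4135 0.0006]
scene board 0.74 [ 0.5502 -0.2389  0.0032]
scene cup_center 0.41 [0.5019 0.4522 0.0013]
scene tin_center 0.65 [0.636  0.2642 0.0387]
scene eggcup_center 0.56 [ 0.6026 -0.2294  0.0497]
scene mill_center 0.84 [ 0.5022 -0.2531  0.0487]
scene bowl 0.59 [ 0.7582  0.0196 -0.0033]
scene jar 0.89 [ 0.3806 -0.3231  0.0045]
scene mug 0.64 [ 0.5033  0.4535 -0.002 ]
top tray 0.84 [0.588  0.2368 0.0009]
top tray 0.61 [0.2264 0.4173 0.0008]
top board 0.6 [ 5.490e-01 -2.373e-01  4.000e-04]
top board 0.26 [0.6365 0.2725 0.0394]
top coaster_center 0.58 [0.5413 0.2097 0.0113]
top cup_center 0.88 [0.5429 0.209  0.0474]
top cup_center 0.45 [0.5874 0.2379 0.0015]
top tin_center 0.73 [0.6321 0.2678 0.04  ]
top tin_center 0.59 [0.5887 0.2386 0.0011]
top eggcup_center 0.63 [ 0.6006 -0.223   0.0518]
top mill_center 0.57 [ 0.5029 -0.2466  0.0499]
top bowl 0.91 [0.7551 0.0213 0.0025]
top bowl 0.53 [ 0.5045 -0.2456  0.0515]
top jar 0.56 [ 0.3813 -0.3222  0.0047]
top mug 0.59 [0.5024 0.4561 0.0023]
top mug 0.46 [0.5852 0.2396 0.0013]
```

View pics/f_scene.png

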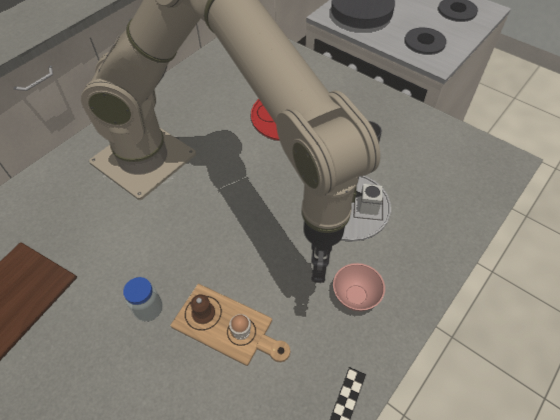

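View pics/f_top.png

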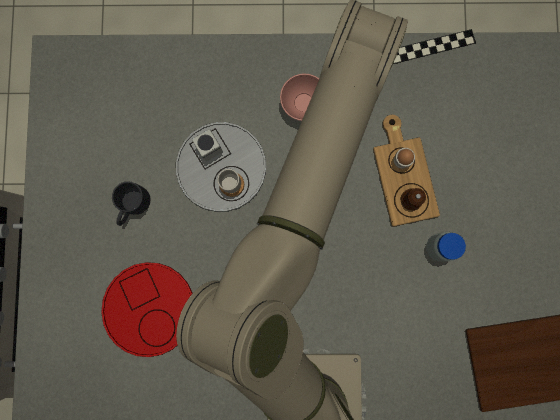

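The pictures show cup on coaster in the tray circle (top (230,182)) and the tin in the square (top (207,145)). Egg cup and mill stand in their circles (top (404,158) and (413,200)). All measured errors are at most about 4 mm, the bystanders haven't moved and the gripper is clear at z=0.2.

```bash
python3 -c "
from workcell import manip
print(manip.hand_in()); print(manip.get_obs()['clock'])"
```

```text
the job is handed in; nothing more can be done
None
the job is handed in; nothing more can be done
```

I placed both breakfast sets and handed the job in at about 44 s of the 120 s. I got no verdict back.

**Tray:** the cork coaster is in the circle with the white cup centred on it, and the tea tin is in the square.
**Board:** the pepper mill is in the larger circle and the egg cup in the smaller one. All five things are upright and released, and the gripper was clear at z = 0.2 m.

**Last checks:**

| Thing | Measured against | Offset (limit) | Height (m) |
|---|---|---|---|
| Tin | square centre | about 2 mm (13 mm) | 0.039 |
| Coaster | circle centre | about 3 mm (13 mm) | 0.011 |
| Cup | coaster | about 2 mm (12 mm) | 0.047 |
| Egg cup | smaller circle | about 2 mm (12 mm) | 0.051 |
| Mill | larger circle | about 4 mm (15 mm) | 0.049 |

- **Bystanders:** the bowl, jar and mug still measured within about 5 mm of where they started, inside the network's error.
- **Single-view readings:** the arm hid the cup and coaster from the scene camera in the last look, so their final figures come from the top view only. Scene views before that agreed.

**What disagreed:**
- **Cameras:** the two differ by about 3 mm in y, so I used their mean.
- **Mill height:** the first triangulated height was 9 mm too low, so I used the single-view estimate, which matched the text.
- **Cup pick-up:** the arm could not go below 46 mm there, so the cup was gripped near its rim. This left a tool tilt of about 0.014 rad, which is harmless.

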